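# Bring the sample jars up into the light

## Task

Stand every sample jar upright on the lift tray of the light stand and press each lid fully home. Then raise the loaded tray by its red grip by just one notch, until the pawl catches and holds it there, and let go; after that pull the knob of the power unit fully out to switch the light on and let it spring back. Leave the other things on the chest where they are.

Things in the scene. Friction and masses are not known exactly. Their poses are not given: they have to be found in the camera images.
- light_stand: Light stand, fixed: grey base 172 x 400 mm, 14 mm thick, with a lift tray, at each end of the tray (184 mm left and right of this origin) an aluminium guide post 20 mm thick with its top 172 mm over the chest top, and behind the tray a bright upright light panel (front face 100 mm behind the origin, 260 mm wide, top at 180 mm). Origin at chest-top level below the tray's centre; x to the back, y left, z up.
- tray_floor (a point): Lift tray: aluminium, its flat floor 338 mm (along y, the long way) x 86 mm (along x) inside a lip 6 mm higher than the floor; room for all jars in one row along y. This point is the centre of the floor's upper surface, 34 mm over the chest top in the lowest notch; x to the back, y to the left, z up.
- tray_handle (a point): Red square upright grip with black ribs, by which the tray is raised: 26 x 26 mm, 52 mm tall, on an arm at the middle of the tray's front edge, 98 mm in front of the tray's centre. This point is on its axis, 23 mm below its top and 30 mm above the level of the tray's floor. Axes as the tray's. It is part of the tray and moves only up and down.
- tray (a joint): Height of the tray in m, growing upward. Notches at 0, 0.030, 0.060 and 0.090; it starts at rest in the lowest. The pawl catches once the tray has been raised about 4 mm past a notch; let go, the tray then settles back on that notch and cannot go lower. Short of that it sinks slowly to the notch it came from. Lifting takes about 5 N empty, 9 N with four jars, plus 1 N per 30 mm/s.
- pawl (a joint): Brass spring pawl at the right-hand end of the tray, working on a toothed rack on the front of the right post; it acts by itself. Angle in rad: 0 swung in (carrying the tray on a notch), about 0.3 while it rides over a tooth.
- knob_grip (a point): Black round pull knob, 28 mm in diameter, 30 mm long, its axis level, on the front of the white power unit of the light (100 x 120 mm, 82 mm tall, fixed). This point is the knob's centre, 54 mm above the chest top and 25 mm in front of the unit's front face. x points into the unit: the knob is pulled out along -x of this frame.
- knob (a joint): How far the pull knob is out, in m: 0 at rest, 0.012 fully out at its stop. A spring draws it back to 0 when released (3 N at rest, 7 N fully out). Pulling it fully out switches the light on.
- jar_a_mid (a point): Clear glass sample jar with its blue snap lid and a red-brown filling: 54 mm in diameter up to 46 mm, narrower at the neck, lid 49 mm in diameter; 63 mm tall with the lid seated, 70 mm with the lid raised; about 100 g. This point lies on its axis 32 mm above its underside; z points up the jar. May be absent.
- lid_a (a joint): How far the blue lid of jar a is pressed down, in m: 0 fully raised (7 mm proud), 0.007 fully seated. It stays where it is left; pressing it down takes 4 to 5 N.
- jar_b_mid (a point): Clear glass sample jar with its yellow snap lid and a grey filling: 54 mm in diameter up to 46 mm, narrower at the neck, lid 49 mm in diameter; 63 mm tall with the lid seated, 70 mm with the lid raised; about 100 g. This point lies on its axis 32 mm above its underside; z points up the jar. May be absent.
- lid_b (a joint): How far the yellow lid of jar b is pressed down, in m: 0 fully raised (7 mm proud), 0.007 fully seated. It stays where it is left; pressing it down takes 4 to 5 N.
- jar_c_mid (a point): Clear glass sample jar with its green snap lid and a white filling: 54 mm in diameter up to 46 mm, narrower at the neck, lid 49 mm in diameter; 63 mm tall with the lid seated, 70 mm with the lid raised; about 100 g. This point lies on its axis 32 mm above its underside; z points up the jar. May be absent.
- lid_c (a joint): How far the green lid of jar c is pressed down, in m: 0 fully raised (7 mm proud), 0.007 fully seated. It stays where it is left; pressing it down takes 4 to 5 N.
- jar_d_mid (a point): Clear glass sample jar with its orange snap lid and a cork-coloured filling: 54 mm in diameter up to 46 mm, narrower at the neck, lid 49 mm in diameter; 63 mm tall with the lid seated, 70 mm with the lid raised; about 100 g. This point lies on its axis 32 mm above its underside; z points up the jar. May be absent.
- lid_d (a joint): How far the orange lid of jar d is pressed down, in m: 0 fully raised (7 mm proud), 0.007 fully seated. It stays where it is left; pressing it down takes 4 to 5 N.
- syringe: Bystander, not to be disturbed: clear syringe with a black cap, lying flat, 30 x 124 x 17 mm. Origin at the centre of its underside.
- spirit_lamp: Bystander, not to be disturbed: glass spirit lamp, 73 mm across, 72 mm tall. Origin at the centre of its underside.
- pocket_scale: Bystander, not to be disturbed: grey and black pocket scale with a blue screen, 124 x 62 x 19 mm. Origin at the centre of its underside.
- thermometer: Bystander, not to be disturbed: small black digital thermometer, 28 x 47 x 14 mm. Origin at the centre of its underside.
- dropper_bottle: Bystander, not to be disturbed: small dropper bottle, 22 mm across, 52 mm tall. Origin at the centre of its underside.
There are look-alikes about, which are no part of the job. Leave any pink look-alike of the part that bears jar_b_mid alone.

How it is judged:
By the outcome, as a careful person would: the job done as asked, in the order asked, and still so for the second after the job is handed in, with the robot touching nothing.
Of jar_a, jar_b, jar_c, jar_d only 3 to 4 are there at a start; the rules pass over those that are not, and their reading is None.
At some moment in a run one of jar_a, jar_b, jar_c, jar_d may be knocked a few centimetres aside while the robot is not near it.
Once in a run the grip may slacken for a moment while it holds something.
It also fails if it takes over 210 s, if anything falls off the work surface, if the arm or the gripper's body presses on something with over 40 N, if the wrist force passes 120 N, or if a joint passes its speed limit or range.

## Robot

A 6-joint arm with a two-finger parallel gripper is mounted at the origin on a cart in front of the work surface, level with it; the furniture and walls round the work are solid. World frame = base frame: x ahead of the robot, y to its left, z up, the work surface at z = 0. Lengths are in m, angles in rad, forces in N, time in s.
With the tool pointing down it reaches from about 0.25 to 0.8 m from the base axis. Payload 3.9 kg.
Tool frame: the origin (TCP) lies midway between the tips of the shut fingers; the grasp point (between the pads) lies 19 mm behind it (ctrl.tcp_to_grasp is the distance from the TCP to the grasp point, in m); z points along the fingers, x is the direction in which the jaws open and shut, and the axes are right-handed (so a half turn about z gives the same grasp; the last joint's range is limited). The gripper opens to 85 mm and grips with 20 to 120 N. Pads are 22 mm wide; open, the fingers measure 114 mm over their backs; the gripper's body (76 mm by 85 mm) begins 54 mm behind the grasp point. The pads swing forward as they close: fully open they stand 13 mm farther back than shut.
Start: joints at [0, 0.26, -0.138, 1.173, 0, 1.571], TCP at [0.525, -0, 0.231] pointing down, gripper open.
Joint ranges: [-2.78, 2.78], [-0.83, 1.72], [-1.28, 1.37], [-1.9, 2.12], [-1.57, 1.48], [-3.14, 3.14]. Speed limits (rad/s): [2.57, 2.57, 3.14, 3.14, 3.14, 3.14].

## Interface

Orientations are given as a rotation vector (axis times angle).
In Python, from workcell import ctrl, get_image gives the robot as it stands.
- The arm moves only by the shell command python3 -m pendant 'ROWS' [FORCE]. ROWS is JSON, a list of rows, each an object of numbers: "x", "y", "z": the shift along the tool's x, y, z in cm; "wx", "wy", "wz": the turn, a rotation vector about the tool's x, y, z in rad; "fingers": the finger opening in cm, from 0 to 8.54. A call has exactly 10 rows; each row shifts and turns the commanded pose from where the row before left it, along the tool's axes as they then stand; what a row does not reach is not made up. A row lasts 1/10 s, in which the tool goes at most 50 mm and 8.59 degrees, less where a joint would pass 70% of its speed; a pose out of reach is approached as far as the arm can. A call is refused whole if a number of a shift passes 5 or a number of a turn 0.15, either way. A call with a gripper value outside its range is refused whole. The fingers move at their own pace and stop on an object; FORCE is the grip in N (left out, the last holds). Time passes only in rows, so rows that do not move let the fingers close, or fill a call up. It gives the time, the measured TCP pose, the force and the opening at its end, in the units of the state.
- ctrl.get_obs(): the state, without advancing time (a new reading comes with each control period).
- get_image(name): name is "scene" or "side" or "wrist"; returns a dict with "image" (384x512x3 uint8, red, green, blue), "fx", "fy", "cx", "cy" (pixels), "R" (3x3) and "t" (3): a world point X has camera coordinates R X + t; the wrist camera has in their place "hand_eye" (4x4, takes a point from camera to tool coordinates, whose origin is the TCP and whose axes are the tool frame's). Camera axes: x right, y down, z forward; pixel columns grow to the right and rows downward; lengths in m; the calibration is good to about 2 mm. A picture is of the moment at which its call begins: read the wrist's pose just before it. There is no depth.
- ctrl.hand_in(): hands the job in, once; it reports no verdict.
The state is a dict: "time": time; "joint_pos": joint angles; "qd": joint speeds; "joint_efforts": joint torques, N m; "eef_pos": TCP position; "eef_rot": TCP orientation; "contact_force": force on the tool from outside, world axes, zero at the start; "torque": the same for the moment, N m; "opening": finger opening in m.
Only numpy, scipy, OpenCV 4.12 (cv2) and the standard library are available. Lean on these libraries where they do the work, as an engineer would, in place of code of your own. Each camera call takes 0.05 s, during which the arm holds its last target.

## Working session

There is one attempt and no reset: what is moved stays moved. The work goes in short steps, Python scripts to look and compute and a shell command to move; the robot and the scene stay as the last step left them, time stands still between calls to the robot, and variables do not carry over. Pictures are saved under pics/ and viewed, and the job is handed in when it is done.

```bash
ls; mkdir -p pics; cat > h.py <<'E'
import numpy as np, cv2, os
from scipy.spatial.transform import Rotation as Ro
from workcell import ctrl, get_image
def snap(name,fn,crop=None,scale=1):
    o=ctrl.get_obs(); d=get_image(name); im=d["image"][:,:,::-1]
    np.save('pics/'+fn+'.npy',d["image"])
    if crop: x0,y0,x1,y1=crop; im=im[y0:y1,x0:x1]
    if scale!=1: im=cv2.resize(im,None,fx=scale,fy=scale,interpolation=cv2.INTER_CUBIC)
    cv2.imwrite('pics/'+fn+'.png',im)
    return o,d
def campose(o,d):
    if "R" in d and d.get("R") is not None:
        R=np.array(d["R"]);t=np.array(d["t"]); return R,t
    T=np.eye(4);T[:3,:3]=Ro.from_rotvec(o["eef_rot"]).as_matrix();T[:3,3]=o["eef_pos"]
    M=np.linalg.inv(T@np.array(d["hand_eye"])); return M[:3,:3],M[:3,3]
def ray(o,d,u,v):
    R,t=campose(o,d); c=-R.T@t
    r=R.T@np.array([(u-d["cx"])/d["fx"],(v-d["cy"])/d["fy"],1.]); return c,r
def onz(o,d,u,v,z):
    c,r=ray(o,d,u,v); return c+r*(z-c[2])/r[2]
def proj(o,d,X):
    R,t=campose(o,d); p=R@np.array(X)+t; return d["fx"]*p[0]/p[2]+d["cx"],d["fy"]*p[1]/p[2]+d["cy"]
def tri(L):
    A=np.zeros((3,3));b=np.zeros(3)
    for c,r in L:
        r=r/np.linalg.norm(r);P=np.eye(3)-np.outer(r,r);A+=P;b+=P@c
    return np.linalg.solve(A,b)
E
python3 - <<'E'
from h import *
import pickle
for n in("scene","side","wrist"):
    o,d=snap(n,n+"0",scale=1.5); pickle.dump((o,d),open('pics/%s0.pkl'%n,'wb'))
    R,t=campose(o,d); print(n,-R.T@t, R[2],d["fx"])
print(o)
E
```

```text
pics
scene [-0.16525803 -0.95781493  1.37587949] [ 0.38803201  0.53523008 -0.75030655] 487.1969677199232
side [ 0.40127752 -1.10204502  0.70625045] [ 0.0816472   0.85910584 -0.50524339] 363.2110026004497
wrist [0.52502071 0.07850002 0.37323281] [-8.27905850e-04 -3.11505604e-01 -9.50243955e-01] 274.4336346040325
{'time': 0.1, 'joint_pos': array([ 3.20099771e-06,  2.60632171e-01, -1.39272706e-01,  1.17268099e+00,
        2.81824612e-05,  1.57082444e+00]), 'qd': array([ 0.00018   , -0.00063742,  0.00270616,  0.00037633,  0.00177314,
       -0.00093903]), 'joint_efforts': array([ 1.30990822e-03, -4.06508374e+01,  2.54527545e+01,  1.01374229e-02,
        8.82594691e-05,  5.67244470e-06]), 'eef_pos': array([5.24379091e-01, 1.07081968e-05, 2.30528515e-01]), 'eef_rot': array([-3.14156324e+00,  3.91648164e-05,  2.81098199e-03]), 'contact_force': array([ 0.05214999, -0.28351069,  0.82534982]), 'torque': array([-0.0243215 , -0.02824543,  0.03609484]), 'opening': 0.08562696026304074}
```

View pics/scene0.png

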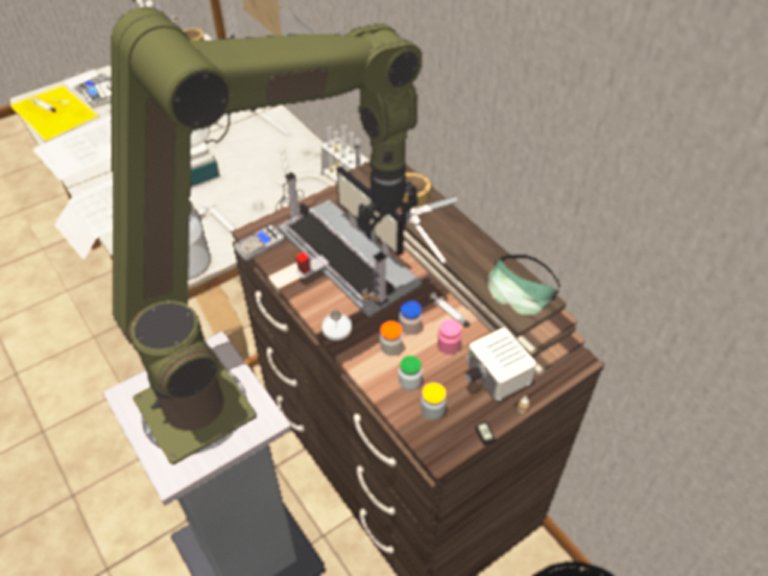

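View pics/side0.png

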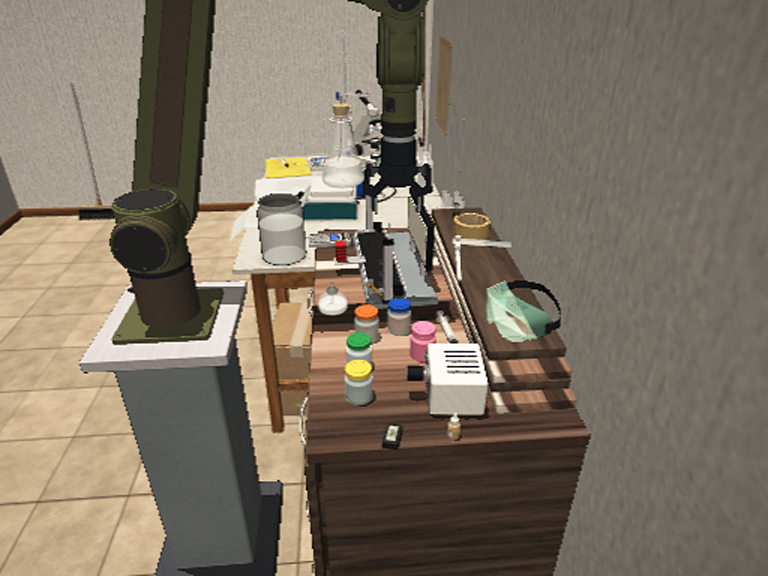

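View pics/wrist0.png

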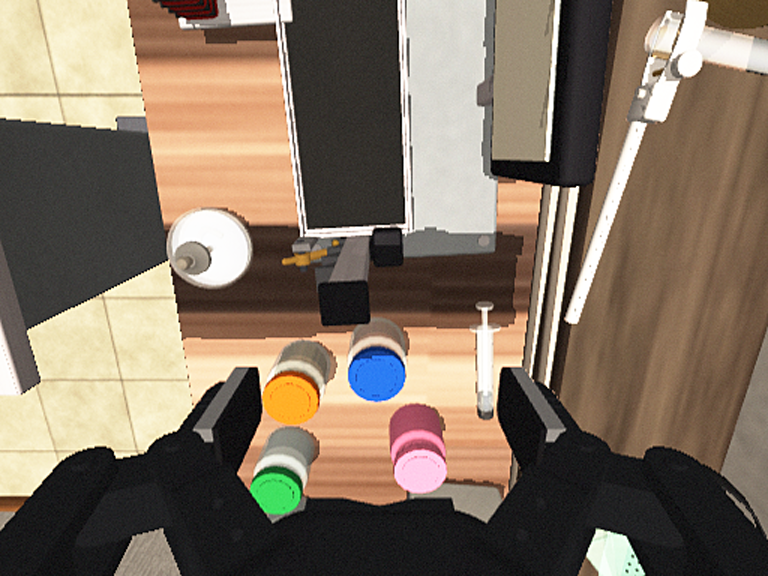

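```bash
python3 - <<'E'
from h import *
a=np.load('pics/scene0.npy')[:,:,::-1]; cv2.imwrite('pics/s1.png',cv2.resize(a[190:300,210:370],None,fx=5,fy=5,interpolation=cv2.INTER_CUBIC))
a=np.load('pics/side0.npy')[:,:,::-1]; cv2.imwrite('pics/s2.png',cv2.resize(a[150:300,200:340],None,fx=4,fy=4,interpolation=cv2.INTER_CUBIC))
E
```

```text
(no output)
```

View pics/s1.png

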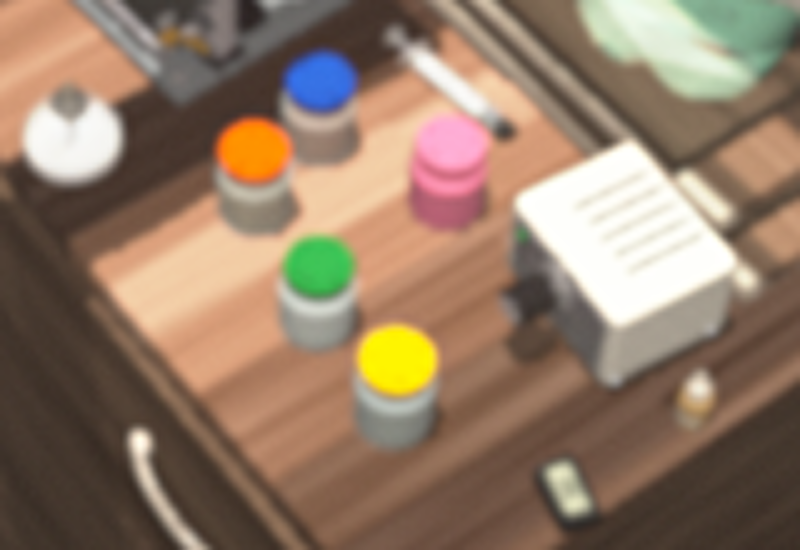

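View pics/s2.png

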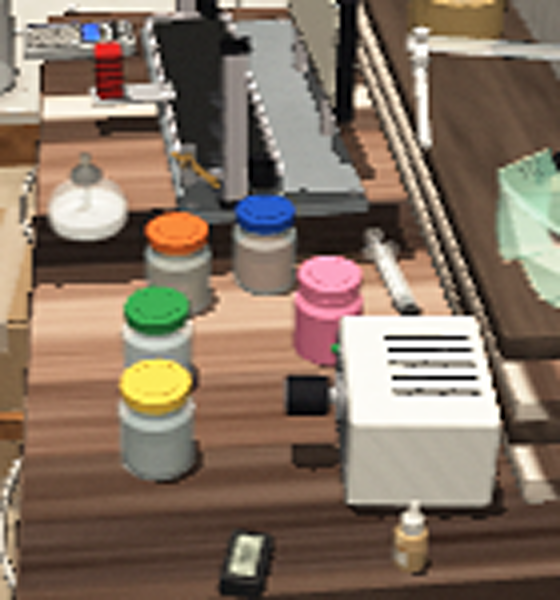

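```bash
python3 - <<'E'
from h import *
import pickle
os_,ds=pickle.load(open('pics/scene0.pkl','rb'));oq,dq=pickle.load(open('pics/side0.pkl','rb'));ow,dw=pickle.load(open('pics/wrist0.pkl','rb'))
S=dict(blue=(321,78),orange=(254,147),green=(320,263),yellow=(397,355),pink=(451,143),knob=(527,300))
Q=dict(blue=(266,210),orange=(177,230),green=(157,306),yellow=(155,380),pink=(331,273),knob=(307,395))
W=dict(blue=(377,374),orange=(291,400),green=(276,493),pink=(419,471))
for k in S:
    a=(S[k][0]/5+210,S[k][1]/5+190);b=(Q[k][0]/4+200,Q[k][1]/4+150)
    L=[ray(os_,ds,*a),ray(oq,dq,*b)]
    w=W.get(k)
    if w: w=(w[0]/1.5,w[1]/1.5)
    print(k,tri(L).round(3),onz(os_,ds,*a,.07).round(3),onz(oq,dq,*b,.07).round(3), onz(ow,dw,*w,.07).round(3) if w else '', tri(L+[ray(ow,dw,*w)]).round(3) if w else '')
# tray corners from wrist: floor right edge corners (305,228),(408,225); scene handle
for p,z in [((303,231),.04),((408,225),.04),((281,0),.04),((407,0),.04),((345,302),.172),((388,247),.172)]:
    print(p,onz(ow,dw,p[0]/1.5,p[1]/1.5,z).round(3))
E
```

```text
blue [ 0.524 -0.097  0.064] [ 0.521 -0.101  0.07 ] [ 0.523 -0.106  0.07 ] [ 0.523 -0.095  0.07 ] [ 0.524 -0.098  0.065]
orange [ 0.45  -0.119  0.063] [ 0.447 -0.123  0.07 ] [ 0.449 -0.13   0.07 ] [ 0.45 -0.12  0.07] [ 0.449 -0.122  0.066]
green [ 0.428 -0.223  0.064] [ 0.425 -0.227  0.07 ] [ 0.429 -0.231  0.07 ] [ 0.43  -0.219  0.07 ] [ 0.428 -0.224  0.065]
yellow [ 0.423 -0.311  0.066] [ 0.422 -0.313  0.07 ] [ 0.423 -0.316  0.07 ]  
pink [ 0.562 -0.196  0.066] [ 0.558 -0.199  0.07 ] [ 0.563 -0.199  0.07 ] [ 0.561 -0.194  0.07 ] [ 0.562 -0.197  0.067]
knob [ 0.528 -0.319  0.051] [ 0.516 -0.329  0.07 ] [ 0.525 -0.341  0.07 ]  
(303, 231) [0.463 0.019 0.04 ]
(408, 225) [0.548 0.024 0.04 ]
(281, 0) [0.457 0.18  0.04 ]
(407, 0) [0.544 0.18  0.04 ]
(345, 302) [0.507 0.006 0.172]
(388, 247) [0.529 0.035 0.172]
```

```bash
cat >> h.py <<'E'
def go(target,yaw=None):
    """print tool-frame delta in cm to world target; yaw = desired world angle (deg) of tool x"""
    o=ctrl.get_obs();R=Ro.from_rotvec(o["eef_rot"]).as_matrix()
    d=R.T@(np.array(target)-o["eef_pos"])*100
    y=np.degrees(np.arctan2(R[1,0],R[0,0]))
    print("t%.1f pos"%o["time"],o["eef_pos"].round(4),"delta cm",d.round(2),"yaw",y.round(2),"tilt",np.degrees(np.arccos(-R[2,2])).round(2),"F",o["contact_force"].round(1),"open",round(o["opening"],4),"q6 %.2f"%o["joint_pos"][5])
    if yaw is not None: print("wz",-np.radians((yaw-y+180)%360-180).round(3))
E
python3 -m pendant '[{"wz":-0.15},{"wz":-0.15},{"wz":-0.15},{"wz":-0.15},{"wz":-0.15},{"wz":-0.15},{"wz":-0.15},{"wz":-0.15},{"wz":-0.15},{"wz":-0.15}]' 40
python3 -c "
from h import *
go([.449,-.122,.011],90)"
```

```text
t0.1 pos [ 0.5245 -0.      0.2306] delta cm [-7.52 12.2  21.98] yaw 0.0 tilt 0.09 F [ 0.4 -0.2 -0.6] open 0.0851 q6 1.57
wz -1.571invalid input
```

```bash

python3 -m pendant '[{"wz":-0.14},{"wz":-0.14},{"wz":-0.14},{"wz":-0.14},{"wz":-0.14},{"wz":-0.14},{"wz":-0.14},{"wz":-0.14},{"wz":-0.14},{"wz":-0.14}]' 
python3 -c "
from h import *
go([.449,-.122,.011],90)"
```

```text
t0.1 pos [ 0.5245 -0.      0.2306] delta cm [-7.52 12.2  21.98] yaw 0.0 tilt 0.09 F [ 0.4 -0.2 -0.6] open 0.0851 q6 1.57
wz -1.571invalid input
```

Possibly all keys are required.

```bash

python3 -m pendant '[{"x":0,"y":0,"z":0,"wx":0,"wy":0,"wz":-0.14,"fingers":8.5},{"x":0,"y":0,"z":0,"wx":0,"wy":0,"wz":-0.14,"fingers":8.5},{"x":0,"y":0,"z":0,"wx":0,"wy":0,"wz":-0.14,"fingers":8.5},{"x":0,"y":0,"z":0,"wx":0,"wy":0,"wz":-0.14,"fingers":8.5},{"x":0,"y":0,"z":0,"wx":0,"wy":0,"wz":-0.14,"fingers":8.5},{"x":0,"y":0,"z":0,"wx":0,"wy":0,"wz":-0.14,"fingers":8.5},{"x":0,"y":0,"z":0,"wx":0,"wy":0,"wz":-0.14,"fingers":8.5},{"x":0,"y":0,"z":0,"wx":0,"wy":0,"wz":-0.14,"fingers":8.5},{"x":0,"y":0,"z":0,"wx":0,"wy":0,"wz":-0.14,"fingers":8.5},{"x":0,"y":0,"z":0,"wx":0,"wy":0,"wz":-0.14,"fingers":8.5}]'
python3 -c "
from h import *
go([.449,-.122,.011],90)"; python3 -m pendant --help | head -30
```

```text
time: 1.15
eef_pos: [0.5247, 0.0, 0.2309]
eef_rot: [-2.397, -2.03, 0.001]
contact_force: [0.0, 0.0, 0.7]
opening: 0.085
t1.1 pos [0.5247 0.     0.2309] delta cm [-13.28  -5.44  22.  ] yaw 80.54 tilt 0.05 F [0.  0.  0.7] open 0.085 q6 0.17
wz -0.165invalid input: not JSON, or not a number
```

```bash

python3 -m pendant '[{"wz":-0.08,"fingers":8.5},{"wz":-0.08,"fingers":8.5},{"x":-2.5,"y":-1.5,"z":0,"fingers":8.5},{"x":-2.5,"y":-1.5,"z":0,"fingers":8.5},{"x":-2.5,"y":-1.5,"z":2,"fingers":8.5},{"x":-2.5,"y":-1.5,"z":2,"fingers":8.5},{"x":-2.2,"y":-1.5,"z":2,"fingers":8.5},{"z":2,"fingers":8.5},{"z":0,"fingers":8.5},{"z":0,"fingers":8.5}]'
python3 -c "
from h import *
go([.449,-.122,.011],90)
o,d=snap('wrist','w1',scale=1.5);import pickle;pickle.dump((o,d),open('pics/w1.pkl','wb'))"
```

```text
t1.1 pos [0.5247 0.     0.2309] delta cm [-13.28  -5.44  22.  ] yaw 80.54 tilt 0.05 F [0.  0.  0.7] open 0.085 q6 0.17
wz -0.165invalid input
```

```bash

python3 -m pendant '[{"x":0,"y":0,"z":0,"wx":0,"wy":0,"wz":-0.08},{"x":0,"y":0,"z":0,"wx":0,"wy":0,"wz":-0.08},{"x":-2.5,"y":-1.5,"z":0,"wx":0,"wy":0,"wz":0},{"x":-2.5,"y":-1.5,"z":0,"wx":0,"wy":0,"wz":0},{"x":-2.5,"y":-1.5,"z":2,"wx":0,"wy":0,"wz":0},{"x":-2.5,"y":-1.5,"z":2,"wx":0,"wy":0,"wz":0},{"x":-2.2,"y":-1.5,"z":2,"wx":0,"wy":0,"wz":0},{"x":0,"y":0,"z":2,"wx":0,"wy":0,"wz":0},{"x":0,"y":0,"z":0,"wx":0,"wy":0,"wz":0},{"x":0,"y":0,"z":0,"wx":0,"wy":0,"wz":0}]'
python3 -c "
from h import *
go([.449,-.122,.011],90)
o,d=snap('wrist','w1',scale=1.5);import pickle;pickle.dump((o,d),open('pics/w1.pkl','wb'))"
```

```text
t1.2 pos [ 0.5247 -0.      0.2309] delta cm [-13.26  -5.49  22.  ] yaw 80.74 tilt 0.05 F [ 0.3 -0.3 -0.6] open 0.0844 q6 0.16
wz -0.162invalid input
```

```bash

python3 -m pendant '[{"x":0,"y":0,"z":0,"wx":0,"wy":0,"wz":0,"fingers":8.5}]'
grep -n "" /dev/null; ls -la
```

```text
total 16
drwxr-xr-x  3 agent agent 4096 Dec  6 06:00 .
drwxr-xr-x 23 root  root  4096 Dec  6 06:00 ..
-rw-r--r--  1 agent agent 1791 Dec  6 06:02 h.py
drwxr-xr-x  2 agent agent 4096 Dec  6 06:03 picsinvalid input
```

So every row needs all seven keys, including `fingers`.

```bash

python3 -m pendant '[{"x":0,"y":0,"z":0,"wx":0,"wy":0,"wz":-0.08,"fingers":8.5},{"x":0,"y":0,"z":0,"wx":0,"wy":0,"wz":-0.08,"fingers":8.5},{"x":-2.5,"y":-1.5,"z":0,"wx":0,"wy":0,"wz":0,"fingers":8.5},{"x":-2.5,"y":-1.5,"z":0,"wx":0,"wy":0,"wz":0,"fingers":8.5},{"x":-2.5,"y":-1.5,"z":2,"wx":0,"wy":0,"wz":0,"fingers":8.5},{"x":-2.5,"y":-1.5,"z":2,"wx":0,"wy":0,"wz":0,"fingers":8.5},{"x":-2.2,"y":-1.5,"z":2,"wx":0,"wy":0,"wz":0,"fingers":8.5},{"x":0,"y":0,"z":2,"wx":0,"wy":0,"wz":0,"fingers":8.5},{"x":0,"y":0,"z":0,"wx":0,"wy":0,"wz":0,"fingers":8.5},{"x":0,"y":0,"z":0,"wx":0,"wy":0,"wz":0,"fingers":8.5}]'
python3 -c "
from h import *
go([.449,-.122,.011],90)
o,d=snap('wrist','w1',scale=1.5);import pickle;pickle.dump((o,d),open('pics/w1.pkl','wb'))"
```

```text
time: 2.25
eef_pos: [0.4486, -0.1211, 0.1514]
eef_rot: [-2.235, -2.207, 0.0]
contact_force: [-0.0, -0.8, 0.1]
opening: 0.0853
t2.2 pos [ 0.4486 -0.1211  0.1514] delta cm [-0.09  0.04 14.04] yaw 89.29 tilt 0.03 F [-0.  -0.8  0.1] open 0.0853 q6 -0.25
wz -0.012
```

View pics/w1.png

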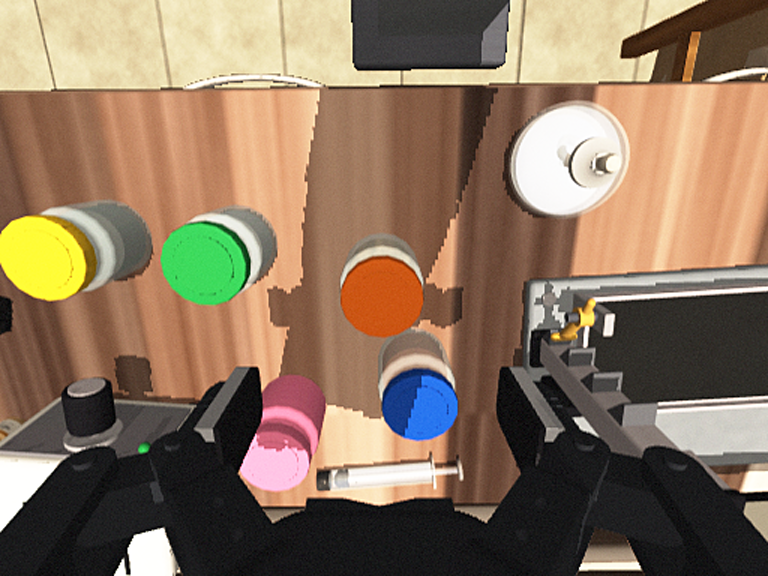

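```bash
python3 - <<'E'
from h import *
import pickle
o,d=pickle.load(open('pics/w1.pkl','rb'))
for n,p in dict(orange=(382,296),blue=(419,405),green=(205,262),yellow=(46,258),).items():
    print(n,onz(o,d,p[0]/1.5,p[1]/1.5,.07).round(4),onz(o,d,p[0]/1.5,p[1]/1.5,.063).round(4))
for n,p,z in [('lipRfront',(592,290),.04),('lipRback',(627,408),.04),('lipfarfront',(768,281),.04),('lipback',(768,405),.04),('post',(541,342),.172),('knobend',(88,388),.054),('lamp',(560,165),.05)]:
    print(n,onz(o,d,p[0]/1.5,p[1]/1.5,z).round(4))
E
```

```text
orange [ 0.4469 -0.1207  0.07  ] [ 0.4493 -0.1206  0.063 ]
blue [ 0.5199 -0.0981  0.07  ] [ 0.5246 -0.0974  0.063 ]
green [ 0.4255 -0.2198  0.07  ] [ 0.4272 -0.2228  0.063 ]
yellow [ 0.422  -0.3084  0.07  ] [ 0.4237 -0.3143  0.063 ]
lipRfront [0.4548 0.0159 0.04  ]
lipRback [0.5443 0.0541 0.04  ]
lipfarfront [0.4501 0.1284 0.04  ]
lipback [0.543  0.1544 0.04  ]
post [ 0.4281 -0.0693  0.172 ]
knobend [ 0.5148 -0.3173  0.054 ]
lamp [ 0.3763 -0.0187  0.05  ]
```

```bash

python3 -m pendant '[{"x":0,"y":0,"z":3,"wx":0,"wy":0,"wz":0,"fingers":8.5},{"x":0,"y":0,"z":3,"wx":0,"wy":0,"wz":0,"fingers":8.5},{"x":0,"y":0,"z":3,"wx":0,"wy":0,"wz":0,"fingers":8.5},{"x":0,"y":0,"z":3,"wx":0,"wy":0,"wz":0,"fingers":8.5},{"x":0,"y":0,"z":2,"wx":0,"wy":0,"wz":0,"fingers":8.5},{"x":0,"y":0,"z":0,"wx":0,"wy":0,"wz":0,"fingers":5},{"x":0,"y":0,"z":0,"wx":0,"wy":0,"wz":0,"fingers":5},{"x":0,"y":0,"z":0,"wx":0,"wy":0,"wz":0,"fingers":4.5},{"x":0,"y":0,"z":0,"wx":0,"wy":0,"wz":0,"fingers":4.5},{"x":0,"y":0,"z":0,"wx":0,"wy":0,"wz":0,"fingers":4.5}]' 40
python3 -c "
from h import *
go([.449,-.122,.011],90)
o,d=snap('wrist','w2',scale=1.5)"
```

```text
time: 3.3
eef_pos: [0.4505, -0.1215, 0.0128]
eef_rot: [2.231, 2.207, 0.003]
contact_force: [0.6, -0.1, 7.2]
opening: 0.0529
t3.3 pos [ 0.4505 -0.1215  0.0128] delta cm [-0.05 -0.15  0.18] yaw 89.38 tilt 0.21 F [ 0.6 -0.1  7.2] open 0.0529 q6 -0.25
wz -0.011
```

View pics/w2.png

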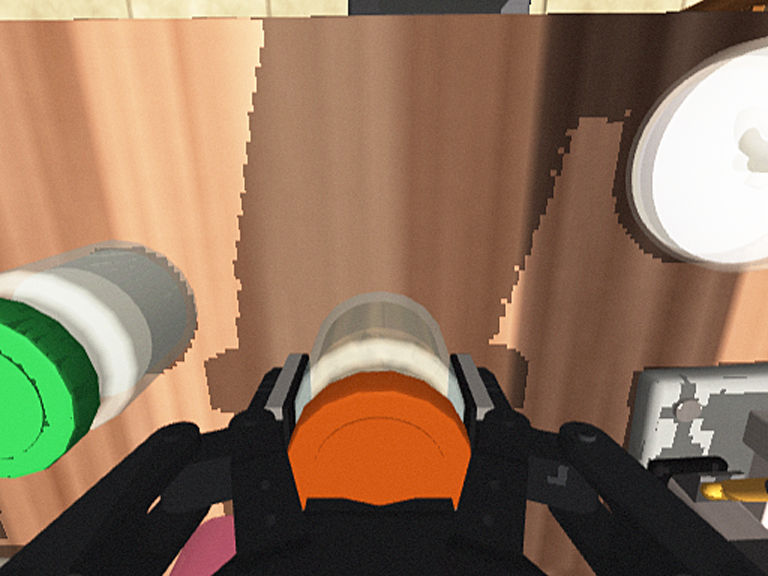

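```bash

python3 -m pendant '[{"x":0,"y":0,"z":-1,"wx":0,"wy":0,"wz":0,"fingers":4.5},{"x":0,"y":0,"z":-3,"wx":0,"wy":0,"wz":0,"fingers":4.5},{"x":0,"y":0,"z":-3,"wx":0,"wy":0,"wz":0,"fingers":4.5},{"x":0,"y":0,"z":-3,"wx":0,"wy":0,"wz":0,"fingers":4.5},{"x":0,"y":0,"z":-3,"wx":0,"wy":0,"wz":0,"fingers":4.5},{"x":0,"y":0,"z":-3,"wx":0,"wy":0,"wz":0,"fingers":4.5},{"x":0,"y":0,"z":-3,"wx":0,"wy":0,"wz":0,"fingers":4.5},{"x":0,"y":0,"z":-3,"wx":0,"wy":0,"wz":0,"fingers":4.5},{"x":3,"y":0,"z":-1,"wx":0,"wy":0,"wz":0,"fingers":4.5},{"x":3,"y":0,"z":0,"wx":0,"wy":0,"wz":0,"fingers":4.5}]'
python3 -m pendant '[{"x":3,"y":0,"z":0,"wx":0,"wy":0,"wz":0,"fingers":4.5},{"x":3,"y":0,"z":0,"wx":0,"wy":0,"wz":0,"fingers":4.5},{"x":3,"y":0,"z":0,"wx":0,"wy":0,"wz":0,"fingers":4.5},{"x":3,"y":0,"z":0,"wx":0,"wy":0,"wz":0,"fingers":4.5},{"x":3,"y":0,"z":0,"wx":0,"wy":0,"wz":0,"fingers":4.5},{"x":3,"y":0,"z":0,"wx":0,"wy":0,"wz":0,"fingers":4.5},{"x":3,"y":0,"z":0,"wx":0,"wy":0,"wz":0,"fingers":4.5},{"x":3,"y":0,"z":0,"wx":0,"wy":0,"wz":0,"fingers":4.5},{"x":0,"y":0,"z":0,"wx":0,"wy":0,"wz":0,"fingers":4.5},{"x":0,"y":0,"z":0,"wx":0,"wy":0,"wz":0,"fingers":4.5}]'
python3 -c "
from h import *
go([.497,.295,.25],180)
o,d=snap('wrist','w3',scale=1.5);import pickle;pickle.dump((o,d),open('pics/w3.pkl','wb'))"
```

```text
time: 4.35
eef_pos: [0.4504, -0.0613, 0.2442]
eef_rot: [2.233, 2.204, 0.004]
contact_force: [0.1, 0.0, -1.2]
opening: 0.053
time: 5.35
eef_pos: [0.4514, 0.1789, 0.2416]
eef_rot: [2.232, 2.211, -0.001]
contact_force: [-0.7, 0.7, -1.0]
opening: 0.053
t5.3 pos [0.4514 0.1789 0.2416] delta cm [11.65  4.45 -0.86] yaw 89.46 tilt 0.05 F [-0.7  0.7 -1. ] open 0.053 q6 0.39
wz -1.58
```

View pics/w3.png

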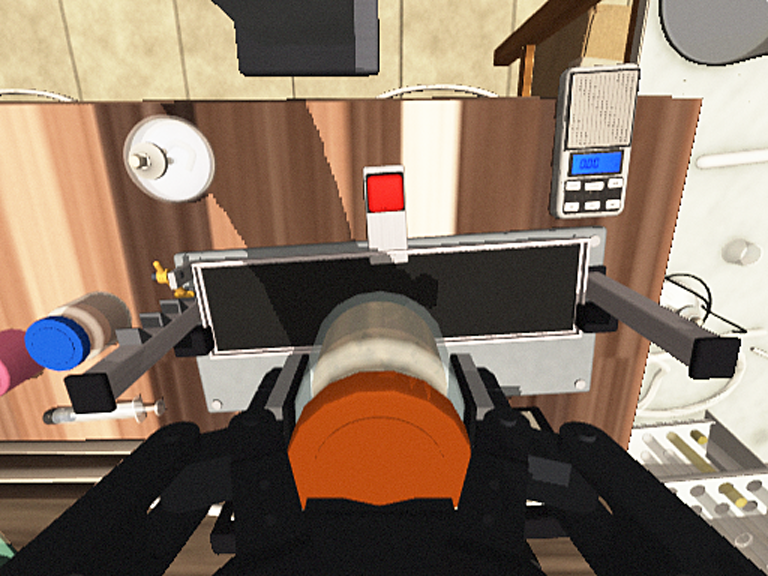

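```bash
python3 - <<'E'
from h import *
a=np.load('pics/w3.npy')[:,:,::-1]
b=np.hstack([cv2.resize(a[160:245,100:180],None,fx=4.5,fy=4.5,interpolation=cv2.INTER_CUBIC),cv2.resize(a[145:230,350:430],None,fx=4.5,fy=4.5,interpolation=cv2.INTER_CUBIC)])
cv2.imwrite('pics/c3.png',b)
E
```

```text
(no output)
```

View pics/c3.png

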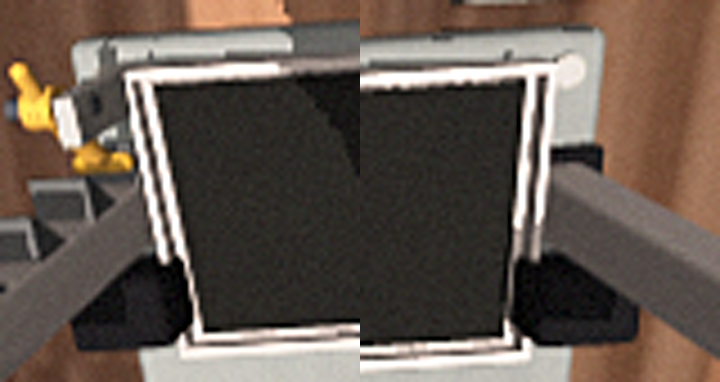

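```bash
python3 - <<'E'
from h import *
import pickle
o,d=pickle.load(open('pics/w3.pkl','rb'))
P=np.array([onz(o,d,*p,.037) for p in [(135.1,178.9),(145.3,233.8),(386.7,161.7),(382.4,219.4)]])
print(P.round(4)); c=P.mean(0); e=(P[2]+P[3]-P[0]-P[1])/2; print(c.round(4),np.linalg.norm(e),np.degrees(np.arctan2(-e[0],e[1])))
h=onz(o,d,385/1.5,193/1.5,.087); print("handle top",h)
u=e/np.linalg.norm(e); b=np.array([u[1],-u[0],0])
print("handle pred",c-.098*b)
for s in(.108,.036,-.036,-.108): print(s,(c+s*u).round(4))
E
```

```text
[[0.4651 0.023  0.037 ]
 [0.5448 0.026  0.037 ]
 [0.4453 0.3492 0.037 ]
 [0.5257 0.3548 0.037 ]]
[0.4952 0.1883 0.037 ] 0.32808382686926213 3.3997399633197802
handle top [0.39795424 0.1821183  0.087     ]
handle pred [0.39739506 0.18244288 0.037     ]
0.108 [0.4888 0.2961 0.037 ]
0.036 [0.4931 0.2242 0.037 ]
-0.036 [0.4974 0.1523 0.037 ]
-0.108 [0.5016 0.0804 0.037 ]
```

```bash

python3 -m pendant '[{"x":0,"y":0,"z":0,"wx":0,"wy":0,"wz":-0.145,"fingers":4.5},{"x":0,"y":0,"z":0,"wx":0,"wy":0,"wz":-0.145,"fingers":4.5},{"x":0,"y":0,"z":0,"wx":0,"wy":0,"wz":-0.145,"fingers":4.5},{"x":0,"y":0,"z":0,"wx":0,"wy":0,"wz":-0.145,"fingers":4.5},{"x":0,"y":0,"z":0,"wx":0,"wy":0,"wz":-0.145,"fingers":4.5},{"x":0,"y":0,"z":0,"wx":0,"wy":0,"wz":-0.145,"fingers":4.5},{"x":0,"y":0,"z":0,"wx":0,"wy":0,"wz":-0.145,"fingers":4.5},{"x":0,"y":0,"z":0,"wx":0,"wy":0,"wz":-0.145,"fingers":4.5},{"x":0,"y":0,"z":0,"wx":0,"wy":0,"wz":-0.145,"fingers":4.5},{"x":0,"y":0,"z":0,"wx":0,"wy":0,"wz":-0.145,"fingers":4.5}]'
python3 -c "
from h import *
go([.489,.296,.25],183.4)"
```

```text
time: 6.4
eef_pos: [0.4517, 0.1773, 0.2415]
eef_rot: [-0.2, -3.135, 0.001]
contact_force: [-0.2, -0.3, -1.3]
opening: 0.0526
t6.4 pos [0.4517 0.1773 0.2415] delta cm [-2.19 12.25 -0.86] yaw 172.68 tilt 0.04 F [-0.2 -0.3 -1.3] open 0.0526 q6 -1.07
wz -0.187
```

```bash

python3 -m pendant '[{"x":0,"y":0,"z":0,"wx":0,"wy":0,"wz":-0.094,"fingers":4.5},{"x":0,"y":0,"z":0,"wx":0,"wy":0,"wz":-0.093,"fingers":4.5},{"x":-0.9,"y":2,"z":0,"wx":0,"wy":0,"wz":0,"fingers":4.5},{"x":-0.9,"y":2.4,"z":0,"wx":0,"wy":0,"wz":0,"fingers":4.5},{"x":-0.9,"y":2.4,"z":0,"wx":0,"wy":0,"wz":0,"fingers":4.5},{"x":-0.9,"y":2.4,"z":0,"wx":0,"wy":0,"wz":0,"fingers":4.5},{"x":-0.8,"y":2.4,"z":0,"wx":0,"wy":0,"wz":0,"fingers":4.5},{"x":0,"y":0,"z":0,"wx":0,"wy":0,"wz":0,"fingers":4.5},{"x":0,"y":0,"z":0,"wx":0,"wy":0,"wz":0,"fingers":4.5},{"x":0,"y":0,"z":0,"wx":0,"wy":0,"wz":0,"fingers":4.5}]'
python3 -c "
from h import *
go([.489,.296,.048],183.4)
o,d=snap('wrist','w4',scale=1.5)"
```

```text
time: 7.4
eef_pos: [0.4891, 0.2955, 0.2413]
eef_rot: [0.085, -3.14, 0.001]
contact_force: [0.1, -1.3, -1.3]
opening: 0.0527
t7.4 pos [0.4891 0.2955 0.2413] delta cm [-1.000e-02  7.000e-02  1.933e+01] yaw -176.91 tilt 0.07 F [ 0.1 -1.3 -1.3] open 0.0527 q6 -1.08
wz -0.005
```

View pics/w4.png

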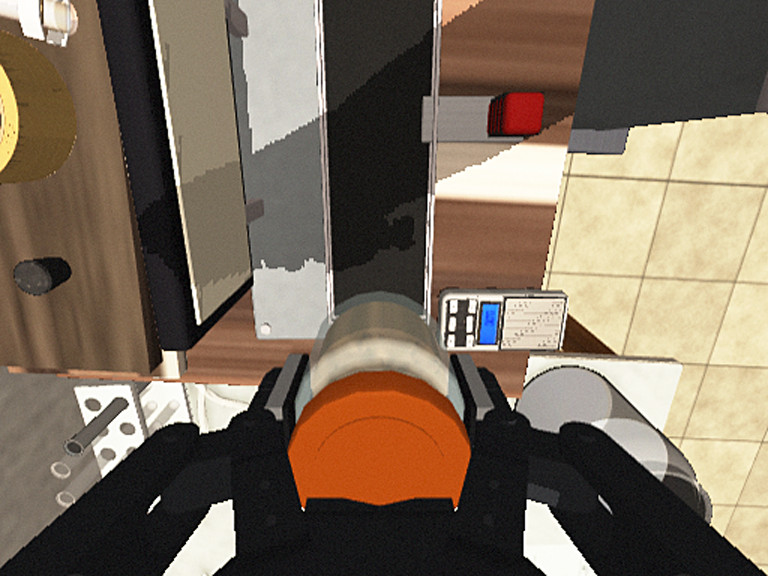

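```bash

python3 -m pendant '[{"x":0,"y":0,"z":3,"wx":0,"wy":0,"wz":0,"fingers":4.5},{"x":0,"y":0,"z":3,"wx":0,"wy":0,"wz":0,"fingers":4.5},{"x":0,"y":0,"z":3,"wx":0,"wy":0,"wz":0,"fingers":4.5},{"x":0,"y":0,"z":3,"wx":0,"wy":0,"wz":0,"fingers":4.5},{"x":0,"y":0,"z":3,"wx":0,"wy":0,"wz":0,"fingers":4.5},{"x":0,"y":0,"z":2,"wx":0,"wy":0,"wz":0,"fingers":4.5},{"x":0,"y":0,"z":1.4,"wx":0,"wy":0,"wz":0,"fingers":4.5},{"x":0,"y":0,"z":0.4,"wx":0,"wy":0,"wz":0,"fingers":4.5},{"x":0,"y":0,"z":0.3,"wx":0,"wy":0,"wz":0,"fingers":4.5},{"x":0,"y":0,"z":0,"wx":0,"wy":0,"wz":0,"fingers":4.5}]'
python3 -c "
from h import *
go([.489,.296,.048],183.4)
o,d=snap('wrist','w5',scale=1.5)"
```

```text
time: 8.45
eef_pos: [0.4898, 0.2969, 0.0509]
eef_rot: [-0.086, 3.14, 0.001]
contact_force: [0.5, 0.3, -1.1]
opening: 0.0529
t8.4 pos [0.4898 0.2969 0.0509] delta cm [ 0.08 -0.08  0.29] yaw -176.86 tilt 0.05 F [ 0.5  0.3 -1.1] open 0.0529 q6 -1.08
wz -0.004
```

View pics/w5.png

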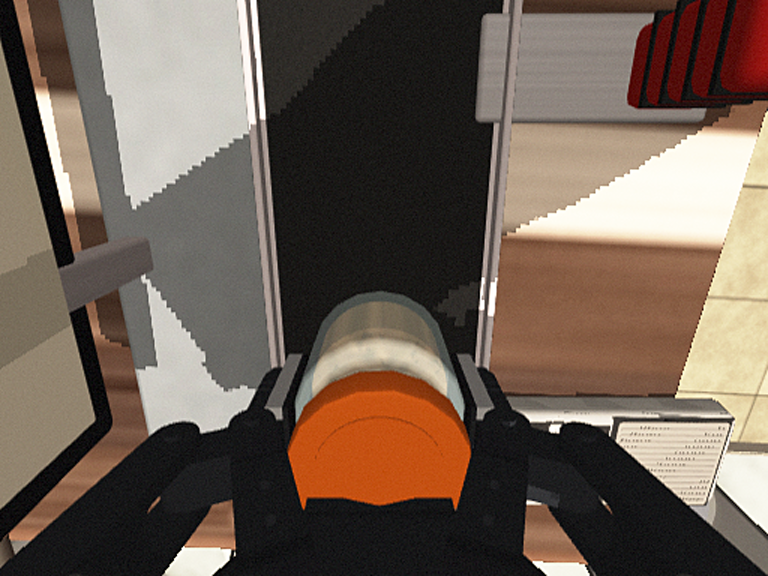

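```bash

python3 -m pendant '[{"x":0,"y":0,"z":0.2,"wx":0,"wy":0,"wz":0,"fingers":4.5},{"x":0,"y":0,"z":0.15,"wx":0,"wy":0,"wz":0,"fingers":4.5},{"x":0,"y":0,"z":0,"wx":0,"wy":0,"wz":0,"fingers":4.5},{"x":0,"y":0,"z":0,"wx":0,"wy":0,"wz":0,"fingers":7.5},{"x":0,"y":0,"z":0,"wx":0,"wy":0,"wz":0,"fingers":7.5},{"x":0,"y":0,"z":0,"wx":0,"wy":0,"wz":0,"fingers":7.5},{"x":0,"y":0,"z":-2,"wx":0,"wy":0,"wz":0,"fingers":7.5},{"x":0,"y":0,"z":-3,"wx":0,"wy":0,"wz":0,"fingers":7.5},{"x":0,"y":0,"z":-3,"wx":0,"wy":0,"wz":0,"fingers":7.5},{"x":0,"y":0,"z":-0.5,"wx":0,"wy":0,"wz":0,"fingers":0}]'
python3 -c "
from h import *
go([.489,.296,.096],183.4)
o,d=snap('wrist','w6',scale=1.5)"
```

```text
time: 9.5
eef_pos: [0.4918, 0.2985, 0.1357]
eef_rot: [-0.087, 3.134, 0.005]
contact_force: [-0.1, 0.4, 0.4]
opening: 0.0622
t9.5 pos [0.4918 0.2985 0.1357] delta cm [ 0.32 -0.24  3.97] yaw -176.83 tilt 0.4 F [-0.1  0.4  0.4] open 0.0622 q6 -1.08
wz -0.004
```

View pics/w6.png

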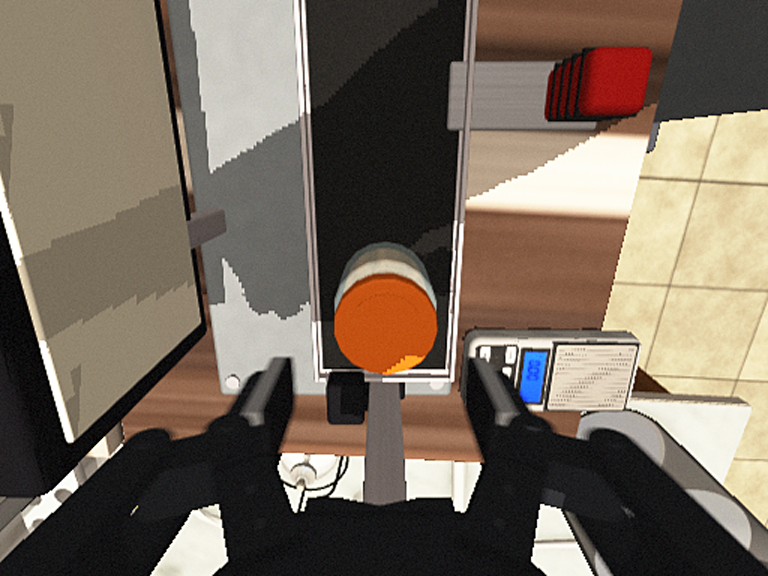

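```bash

python3 -m pendant '[{"x":0.2,"y":-0.1,"z":0,"wx":0,"wy":0,"wz":0,"fingers":0},{"x":0,"y":0,"z":0,"wx":0,"wy":0,"wz":0,"fingers":0},{"x":0,"y":0,"z":0,"wx":0,"wy":0,"wz":0,"fingers":0},{"x":0,"y":0,"z":0,"wx":0,"wy":0,"wz":0,"fingers":0},{"x":0,"y":0,"z":1,"wx":0,"wy":0,"wz":0,"fingers":0},{"x":0,"y":0,"z":1,"wx":0,"wy":0,"wz":0,"fingers":0},{"x":0,"y":0,"z":0.6,"wx":0,"wy":0,"wz":0,"fingers":0},{"x":0,"y":0,"z":0.5,"wx":0,"wy":0,"wz":0,"fingers":0},{"x":0,"y":0,"z":0.4,"wx":0,"wy":0,"wz":0,"fingers":0},{"x":0,"y":0,"z":0.2,"wx":0,"wy":0,"wz":0,"fingers":0}]'
python3 -c "
from h import *
go([.489,.296,.096],183.4)"
```

```text
time: 10.55
eef_pos: [0.4872, 0.2958, 0.0958]
eef_rot: [0.087, -3.14, 0.0]
contact_force: [-4.7, -3.9, 19.5]
opening: -0.0001
t10.6 pos [0.4872 0.2958 0.0958] delta cm [-0.19  0.01 -0.02] yaw -176.82 tilt 0.01 F [-4.7 -3.9 19.5] open -0.0001 q6 -1.08
wz -0.004
```

```bash

python3 -m pendant '[{"x":0,"y":0,"z":-3,"wx":0,"wy":0,"wz":0,"fingers":0},{"x":0,"y":0,"z":-4,"wx":0,"wy":0,"wz":0,"fingers":0},{"x":0,"y":0,"z":-4,"wx":0,"wy":0,"wz":0,"fingers":8.5},{"x":0,"y":0,"z":-3,"wx":0,"wy":0,"wz":0,"fingers":8.5},{"x":0.5,"y":-4,"z":0,"wx":0,"wy":0,"wz":0,"fingers":8.5},{"x":0.5,"y":-4.5,"z":0,"wx":0,"wy":0,"wz":0,"fingers":8.5},{"x":0.5,"y":-4.5,"z":0,"wx":0,"wy":0,"wz":0,"fingers":8.5},{"x":0.5,"y":-4.5,"z":0,"wx":0,"wy":0,"wz":0,"fingers":8.5},{"x":0.5,"y":-4.5,"z":0,"wx":0,"wy":0,"wz":0,"fingers":8.5},{"x":0.5,"y":-4.5,"z":0,"wx":0,"wy":0,"wz":0,"fingers":8.5}]'
python3 -c "
from h import *
go([.427,-.223,.24],183.4)"
```

```text
time: 11.55
eef_pos: [0.4722, 0.0281, 0.2349]
eef_rot: [-0.088, 3.139, -0.0]
contact_force: [1.3, -0.7, -0.6]
opening: 0.0846
t11.6 pos [0.4722 0.0281 0.2349] delta cm [  5.91 -24.82  -0.52] yaw -176.8 tilt 0.07 F [ 1.3 -0.7 -0.6] open 0.0846 q6 -1.57
wz -0.004
```

```bash

python3 -m pendant '[{"x":0.9,"y":-4,"z":0,"wx":0,"wy":0,"wz":0,"fingers":8.5},{"x":0.9,"y":-4,"z":0,"wx":0,"wy":0,"wz":0,"fingers":8.5},{"x":0.9,"y":-4,"z":0,"wx":0,"wy":0,"wz":0,"fingers":8.5},{"x":0.9,"y":-4,"z":0,"wx":0,"wy":0,"wz":0,"fingers":8.5},{"x":0.9,"y":-4,"z":2,"wx":0,"wy":0,"wz":0,"fingers":8.5},{"x":0.9,"y":-3,"z":3,"wx":0,"wy":0,"wz":0,"fingers":8.5},{"x":0.5,"y":-1.8,"z":3,"wx":0,"wy":0,"wz":0,"fingers":8.5},{"x":0,"y":0,"z":0,"wx":0,"wy":0,"wz":0,"fingers":8.5},{"x":0,"y":0,"z":0,"wx":0,"wy":0,"wz":0,"fingers":8.5},{"x":0,"y":0,"z":0,"wx":0,"wy":0,"wz":0,"fingers":8.5}]'
python3 -c "
from h import *
go([.427,-.223,.011],183.4)
o,d=snap('wrist','w7',scale=1.5);import pickle;pickle.dump((o,d),open('pics/w7.pkl','wb'))"
```

```text
time: 12.55
eef_pos: [0.4282, -0.2209, 0.1561]
eef_rot: [-0.088, 3.138, -0.001]
contact_force: [-0.1, -0.3, 0.0]
opening: 0.0849
t12.6 pos [ 0.4282 -0.2209  0.1561] delta cm [ 0.16 -0.19 14.51] yaw -176.77 tilt 0.13 F [-0.1 -0.3  0. ] open 0.0849 q6 -2.10
wz -0.003
```

View pics/w7.png

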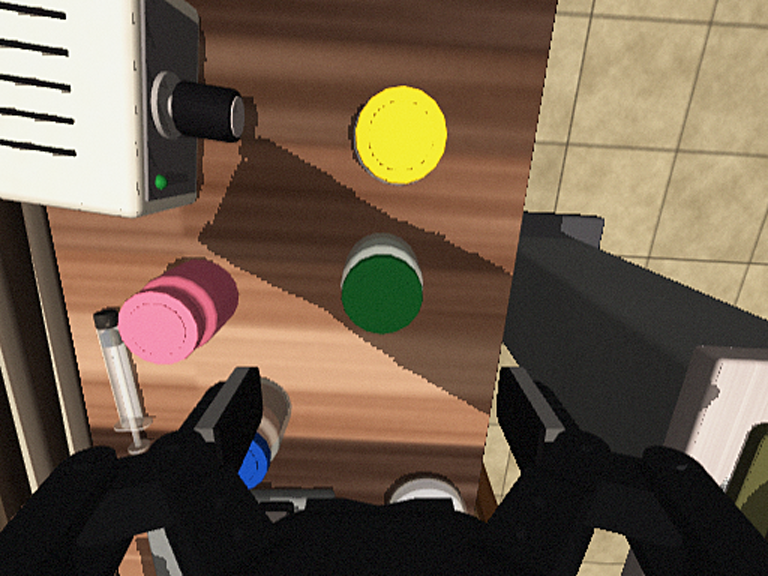

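```bash

python3 -m pendant '[{"x":0.1,"y":-0.2,"z":3,"wx":0,"wy":0,"wz":0,"fingers":8.5},{"x":0,"y":0,"z":3,"wx":0,"wy":0,"wz":0,"fingers":8.5},{"x":0,"y":0,"z":3,"wx":0,"wy":0,"wz":0,"fingers":8.5},{"x":0,"y":0,"z":3,"wx":0,"wy":0,"wz":0,"fingers":8.5},{"x":0,"y":0,"z":2.4,"wx":0,"wy":0,"wz":0,"fingers":8.5},{"x":0,"y":0,"z":0,"wx":0,"wy":0,"wz":0,"fingers":5},{"x":0,"y":0,"z":0,"wx":0,"wy":0,"wz":0,"fingers":5},{"x":0,"y":0,"z":0,"wx":0,"wy":0,"wz":0,"fingers":4.5},{"x":0,"y":0,"z":0,"wx":0,"wy":0,"wz":0,"fingers":4.5},{"x":0,"y":0,"z":0,"wx":0,"wy":0,"wz":0,"fingers":4.5}]' 40
python3 - <<'E'
from h import *
import pickle
go([.427,-.223,.24],183.4)
o,d=pickle.load(open('pics/w7.pkl','rb'))
for n,p in dict(green=(381,292),yellow=(401,134),pink=(159,326)).items():
    print(n,onz(o,d,p[0]/1.5,p[1]/1.5,.07).round(4),onz(o,d,p[0]/1.5,p[1]/1.5,.063).round(4))
E
```

```text
time: 13.6
eef_pos: [0.4278, -0.2238, 0.0125]
eef_rot: [-0.087, 3.137, -0.002]
contact_force: [-0.0, 1.1, 7.4]
opening: 0.053
t13.6 pos [ 0.4278 -0.2238  0.0125] delta cm [  0.     0.05 -22.75] yaw -176.81 tilt 0.21 F [-0.   1.1  7.4] open 0.053 q6 -2.11
wz -0.004
green [ 0.4279 -0.2257  0.07  ] [ 0.4278 -0.2234  0.063 ]
yellow [ 0.4225 -0.3128  0.07  ] [ 0.4222 -0.3132  0.063 ]
pink [ 0.5603 -0.1966  0.07  ] [ 0.5642 -0.1934  0.063 ]
```

```bash

python3 -m pendant '[{"x":0,"y":0,"z":-1,"wx":0,"wy":0,"wz":0,"fingers":4.5},{"x":0,"y":0,"z":-3,"wx":0,"wy":0,"wz":0,"fingers":4.5},{"x":0,"y":0,"z":-4,"wx":0,"wy":0,"wz":0,"fingers":4.5},{"x":0,"y":0,"z":-4,"wx":0,"wy":0,"wz":0,"fingers":4.5},{"x":0,"y":0,"z":-4,"wx":0,"wy":0,"wz":0,"fingers":4.5},{"x":0,"y":0,"z":-4,"wx":0,"wy":0,"wz":0,"fingers":4.5},{"x":0,"y":0,"z":-3,"wx":0,"wy":0,"wz":0,"fingers":4.5},{"x":-0.7,"y":3,"z":0,"wx":0,"wy":0,"wz":0,"fingers":4.5},{"x":-0.7,"y":3.5,"z":0,"wx":0,"wy":0,"wz":0,"fingers":4.5},{"x":-0.7,"y":3.5,"z":0,"wx":0,"wy":0,"wz":0,"fingers":4.5}]'
python3 -m pendant '[{"x":-0.8,"y":3.5,"z":0,"wx":0,"wy":0,"wz":0,"fingers":4.5},{"x":-0.8,"y":3.5,"z":0,"wx":0,"wy":0,"wz":0,"fingers":4.5},{"x":-0.8,"y":3.5,"z":0,"wx":0,"wy":0,"wz":0,"fingers":4.5},{"x":-0.8,"y":3.5,"z":0,"wx":0,"wy":0,"wz":0,"fingers":4.5},{"x":-0.8,"y":3.5,"z":0,"wx":0,"wy":0,"wz":0,"fingers":4.5},{"x":-0.8,"y":3.5,"z":0,"wx":0,"wy":0,"wz":0,"fingers":4.5},{"x":-0.8,"y":3.5,"z":0,"wx":0,"wy":0,"wz":0,"fingers":4.5},{"x":-0.8,"y":3.5,"z":0,"wx":0,"wy":0,"wz":0,"fingers":4.5},{"x":-0.5,"y":3,"z":0,"wx":0,"wy":0,"wz":0,"fingers":4.5},{"x":0,"y":0,"z":0,"wx":0,"wy":0,"wz":0,"fingers":4.5}]'
python3 -c "
from h import *
go([.493,.224,.048],183.4)
o,d=snap('wrist','w8',scale=1.5)"
```

```text
time: 14.6
eef_pos: [0.4413, -0.1215, 0.2419]
eef_rot: [-0.084, 3.139, -0.001]
contact_force: [0.5, -0.2, -1.3]
opening: 0.0529
time: 15.6
eef_pos: [0.4935, 0.1943, 0.2411]
eef_rot: [-0.094, 3.14, 0.002]
contact_force: [-0.7, -1.0, -0.4]
opening: 0.0524
t15.6 pos [0.4935 0.1943 0.2411] delta cm [-0.11  2.94 19.32] yaw -176.59 tilt 0.09 F [-0.7 -1.  -0.4] open 0.0524 q6 -1.26
wz 0.0
```

View pics/w8.png

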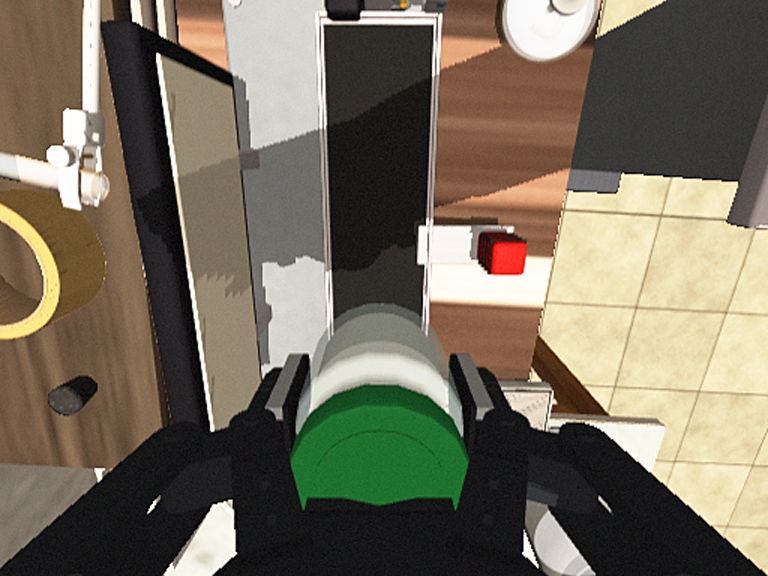

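```bash

python3 -m pendant '[{"x":-0.1,"y":1.5,"z":0,"wx":0,"wy":0,"wz":0,"fingers":4.5},{"x":0,"y":1.4,"z":1,"wx":0,"wy":0,"wz":0,"fingers":4.5},{"x":0,"y":0,"z":3,"wx":0,"wy":0,"wz":0,"fingers":4.5},{"x":0,"y":0,"z":3,"wx":0,"wy":0,"wz":0,"fingers":4.5},{"x":0,"y":0,"z":3,"wx":0,"wy":0,"wz":0,"fingers":4.5},{"x":0,"y":0,"z":3,"wx":0,"wy":0,"wz":0,"fingers":4.5},{"x":0,"y":0,"z":3,"wx":0,"wy":0,"wz":0,"fingers":4.5},{"x":0,"y":0,"z":1.8,"wx":0,"wy":0,"wz":0,"fingers":4.5},{"x":0,"y":0,"z":0,"wx":0,"wy":0,"wz":0,"fingers":4.5},{"x":0,"y":0,"z":0,"wx":0,"wy":0,"wz":0,"fingers":4.5}]'
python3 -c "
from h import *
go([.493,.224,.048],183.4)
o,d=snap('wrist','w9',scale=1.5)"
```

```text
time: 16.65
eef_pos: [0.4924, 0.22, 0.0627]
eef_rot: [0.086, -3.14, 0.0]
contact_force: [-0.0, -0.4, 0.4]
opening: 0.0527
t16.6 pos [0.4924 0.22   0.0627] delta cm [-0.09  0.4   1.47] yaw -176.85 tilt 0.05 F [-0.  -0.4  0.4] open 0.0527 q6 -1.21
wz -0.004
```

View pics/w9.png

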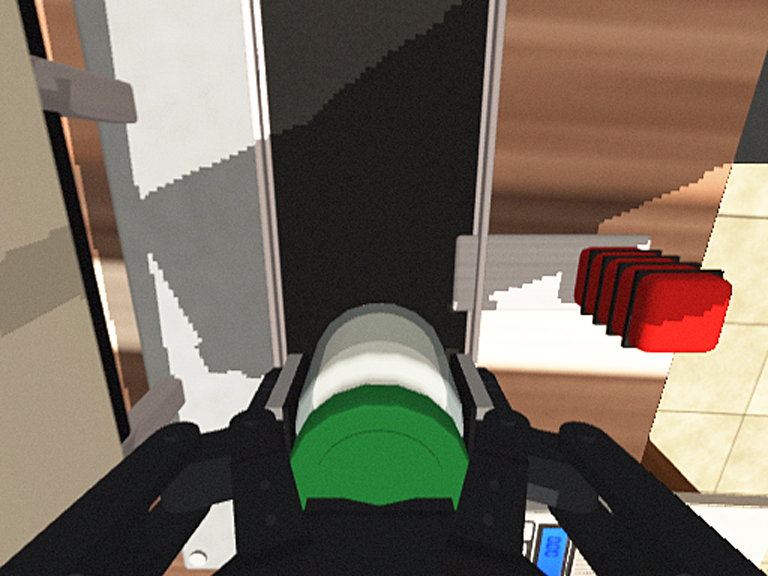

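```bash

python3 -m pendant '[{"x":-0.1,"y":0.2,"z":0.5,"wx":0,"wy":0,"wz":0,"fingers":4.5},{"x":0,"y":0,"z":0.5,"wx":0,"wy":0,"wz":0,"fingers":4.5},{"x":0,"y":0,"z":0.2,"wx":0,"wy":0,"wz":0,"fingers":4.5},{"x":0,"y":0,"z":0.1,"wx":0,"wy":0,"wz":0,"fingers":4.5},{"x":0,"y":0,"z":0.1,"wx":0,"wy":0,"wz":0,"fingers":4.5},{"x":0,"y":0,"z":0.1,"wx":0,"wy":0,"wz":0,"fingers":4.5},{"x":0,"y":0,"z":0,"wx":0,"wy":0,"wz":0,"fingers":4.5},{"x":0,"y":0,"z":0,"wx":0,"wy":0,"wz":0,"fingers":7.5},{"x":0,"y":0,"z":0,"wx":0,"wy":0,"wz":0,"fingers":7.5},{"x":0,"y":0,"z":0,"wx":0,"wy":0,"wz":0,"fingers":7.5}]'
python3 -m pendant '[{"x":0,"y":0,"z":-2,"wx":0,"wy":0,"wz":0,"fingers":7.5},{"x":0,"y":0,"z":-3,"wx":0,"wy":0,"wz":0,"fingers":7.5},{"x":0,"y":0,"z":-3,"wx":0,"wy":0,"wz":0,"fingers":7.5},{"x":0,"y":0,"z":-1,"wx":0,"wy":0,"wz":0,"fingers":7.5},{"x":0,"y":0,"z":0,"wx":0,"wy":0,"wz":0,"fingers":0},{"x":0,"y":0,"z":0,"wx":0,"wy":0,"wz":0,"fingers":0},{"x":0,"y":0,"z":0,"wx":0,"wy":0,"wz":0,"fingers":0},{"x":0,"y":0,"z":0,"wx":0,"wy":0,"wz":0,"fingers":0},{"x":0,"y":0,"z":0,"wx":0,"wy":0,"wz":0,"fingers":0},{"x":0,"y":0,"z":0,"wx":0,"wy":0,"wz":0,"fingers":0}]'
python3 -c "
from h import *
go([.493,.224,.096],183.4)
o,d=snap('wrist','w10',scale=1.5)
import pickle;pickle.dump((o,d),open('pics/w10.pkl','wb'))
"
```

```text
time: 17.7
eef_pos: [0.4938, 0.2223, 0.048]
eef_rot: [-0.087, 3.14, 0.0]
contact_force: [0.4, -1.1, -0.2]
opening: 0.0752
time: 18.7
eef_pos: [0.4933, 0.222, 0.1372]
eef_rot: [0.087, -3.139, 0.001]
contact_force: [-0.4, 0.2, 0.1]
opening: 0.0002
t18.7 pos [0.4933 0.222  0.1372] delta cm [0.01 0.2  4.12] yaw -176.83 tilt 0.06 F [-0.4  0.2  0.1] open 0.0002 q6 -1.20
wz -0.004
```

View pics/w10.png

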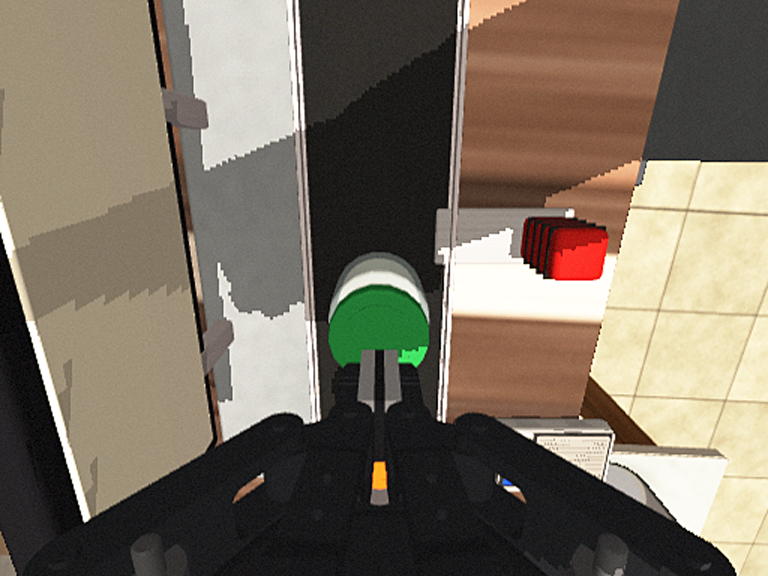

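```bash

python3 -m pendant '[{"x":0,"y":0.2,"z":1.2,"wx":0,"wy":0,"wz":0,"fingers":0},{"x":0,"y":0,"z":1,"wx":0,"wy":0,"wz":0,"fingers":0},{"x":0,"y":0,"z":0.8,"wx":0,"wy":0,"wz":0,"fingers":0},{"x":0,"y":0,"z":0.5,"wx":0,"wy":0,"wz":0,"fingers":0},{"x":0,"y":0,"z":0.4,"wx":0,"wy":0,"wz":0,"fingers":0},{"x":0,"y":0,"z":0.3,"wx":0,"wy":0,"wz":0,"fingers":0},{"x":0,"y":0,"z":0,"wx":0,"wy":0,"wz":0,"fingers":0},{"x":0,"y":0,"z":0,"wx":0,"wy":0,"wz":0,"fingers":0},{"x":0,"y":0,"z":0,"wx":0,"wy":0,"wz":0,"fingers":0},{"x":0,"y":0,"z":0,"wx":0,"wy":0,"wz":0,"fingers":0}]'
```

```text
time: 19.75
eef_pos: [0.4932, 0.224, 0.0965]
eef_rot: [-0.087, 3.14, 0.0]
contact_force: [-3.4, -1.5, 6.4]
opening: 0.0
```

```bash

python3 -m pendant '[{"x":0,"y":0,"z":0.2,"wx":0,"wy":0,"wz":0,"fingers":0},{"x":0,"y":0,"z":0.1,"wx":0,"wy":0,"wz":0,"fingers":0},{"x":0,"y":0,"z":0,"wx":0,"wy":0,"wz":0,"fingers":0},{"x":0,"y":0,"z":0,"wx":0,"wy":0,"wz":0,"fingers":0},{"x":0,"y":0,"z":0,"wx":0,"wy":0,"wz":0,"fingers":0},{"x":0,"y":0,"z":0,"wx":0,"wy":0,"wz":0,"fingers":0},{"x":0,"y":0,"z":0,"wx":0,"wy":0,"wz":0,"fingers":0},{"x":0,"y":0,"z":0,"wx":0,"wy":0,"wz":0,"fingers":0},{"x":0,"y":0,"z":0,"wx":0,"wy":0,"wz":0,"fingers":0},{"x":0,"y":0,"z":0,"wx":0,"wy":0,"wz":0,"fingers":0}]'
python3 -m pendant '[{"x":0,"y":0,"z":-3,"wx":0,"wy":0,"wz":0,"fingers":0},{"x":0,"y":0,"z":-4,"wx":0,"wy":0,"wz":0,"fingers":0},{"x":0,"y":0,"z":-4,"wx":0,"wy":0,"wz":0,"fingers":8.5},{"x":0,"y":0,"z":-3,"wx":0,"wy":0,"wz":0,"fingers":8.5},{"x":0.6,"y":-3.5,"z":0,"wx":0,"wy":0,"wz":0,"fingers":8.5},{"x":0.6,"y":-3.5,"z":0,"wx":0,"wy":0,"wz":0,"fingers":8.5},{"x":0.6,"y":-3.5,"z":0,"wx":0,"wy":0,"wz":0,"fingers":8.5},{"x":0.6,"y":-3.5,"z":0,"wx":0,"wy":0,"wz":0,"fingers":8.5},{"x":0.6,"y":-3.5,"z":0,"wx":0,"wy":0,"wz":0,"fingers":8.5},{"x":0.6,"y":-3.5,"z":0,"wx":0,"wy":0,"wz":0,"fingers":8.5}]'
python3 -c "
from h import *
go([.422,-.313,.15],183.4)
snap('scene','sc2',(210,130,370,300),4.5)"
```

```text
time: 20.75
eef_pos: [0.4933, 0.2241, 0.0958]
eef_rot: [-0.087, 3.139, 0.001]
contact_force: [-7.6, -2.2, 21.1]
opening: 0.0002
time: 21.75
eef_pos: [0.4692, 0.0112, 0.2329]
eef_rot: [-0.087, 3.139, -0.0]
contact_force: [-0.1, 0.6, -0.2]
opening: 0.085
t21.8 pos [0.4692 0.0112 0.2329] delta cm [  6.52 -32.1    8.29] yaw -176.81 tilt 0.07 F [-0.1  0.6 -0.2] open 0.085 q6 -1.60
wz -0.004
```

View pics/sc2.png

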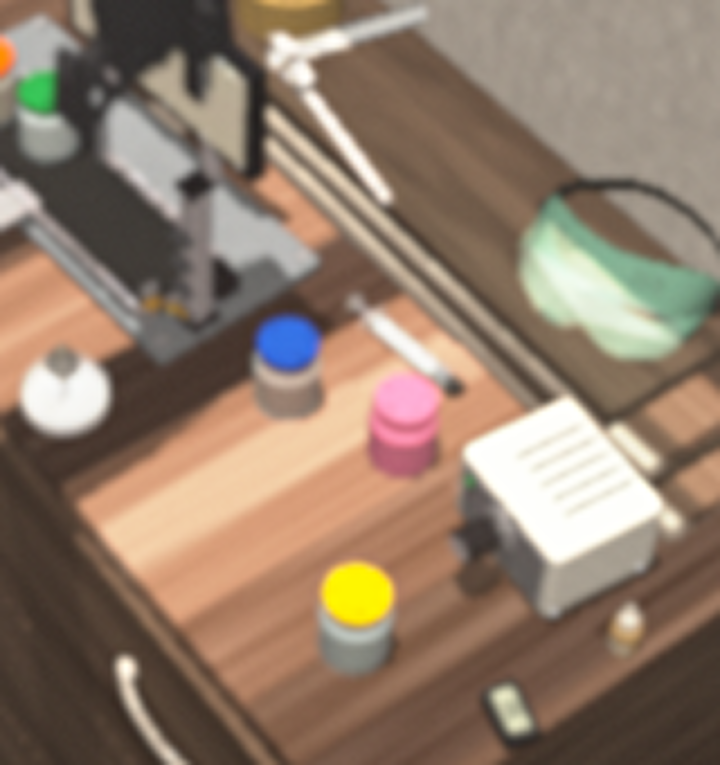

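```bash

python3 -m pendant '[{"x":0.8,"y":-4,"z":0,"wx":0,"wy":0,"wz":0,"fingers":8.5},{"x":0.8,"y":-4,"z":0,"wx":0,"wy":0,"wz":0,"fingers":8.5},{"x":0.8,"y":-4,"z":0,"wx":0,"wy":0,"wz":0,"fingers":8.5},{"x":0.8,"y":-4,"z":1,"wx":0,"wy":0,"wz":0,"fingers":8.5},{"x":0.8,"y":-4,"z":1,"wx":0,"wy":0,"wz":0,"fingers":8.5},{"x":0.8,"y":-4,"z":2,"wx":0,"wy":0,"wz":0,"fingers":8.5},{"x":0.8,"y":-4,"z":2,"wx":0,"wy":0,"wz":0,"fingers":8.5},{"x":0.9,"y":-4,"z":2,"wx":0,"wy":0,"wz":0,"fingers":8.5},{"x":0,"y":0,"z":0,"wx":0,"wy":0,"wz":0,"fingers":8.5},{"x":0,"y":0,"z":0,"wx":0,"wy":0,"wz":0,"fingers":8.5}]'
python3 -c "
from h import *
go([.422,-.313,.011],183.4)
o,d=snap('wrist','w11',scale=1.5);import pickle;pickle.dump((o,d),open('pics/w11.pkl','wb'))"
```

```text
time: 22.8
eef_pos: [0.4215, -0.311, 0.1521]
eef_rot: [0.084, -3.14, -0.002]
contact_force: [0.6, 1.2, -0.3]
opening: 0.0845
t22.8 pos [ 0.4215 -0.311   0.1521] delta cm [-0.05 -0.22 14.11] yaw -176.95 tilt 0.09 F [ 0.6  1.2 -0.3] open 0.0845 q6 -2.26
wz -0.006
```

View pics/w11.png

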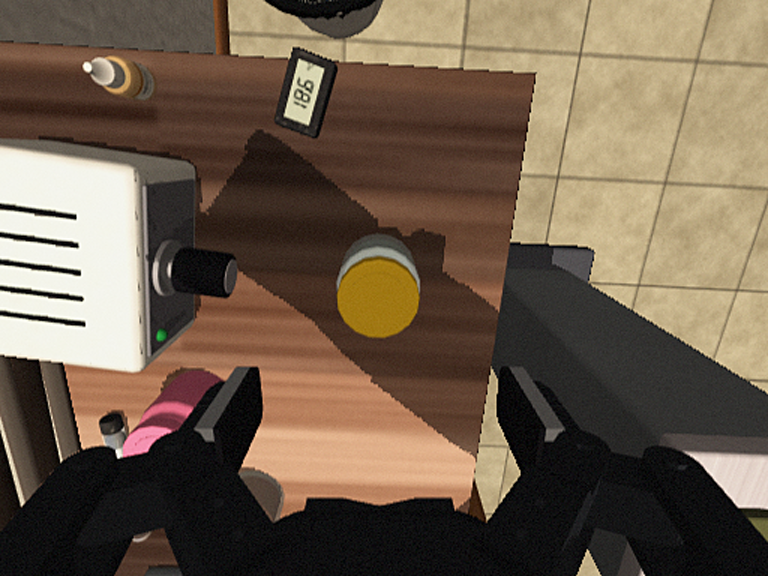

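```bash

python3 -m pendant '[{"x":0,"y":-0.2,"z":3,"wx":0,"wy":0,"wz":0,"fingers":8.5},{"x":0,"y":0,"z":3,"wx":0,"wy":0,"wz":0,"fingers":8.5},{"x":0,"y":0,"z":3,"wx":0,"wy":0,"wz":0,"fingers":8.5},{"x":0,"y":0,"z":3,"wx":0,"wy":0,"wz":0,"fingers":8.5},{"x":0,"y":0,"z":2,"wx":0,"wy":0,"wz":0,"fingers":8.5},{"x":0,"y":0,"z":0,"wx":0,"wy":0,"wz":0,"fingers":5},{"x":0,"y":0,"z":0,"wx":0,"wy":0,"wz":0,"fingers":5},{"x":0,"y":0,"z":0,"wx":0,"wy":0,"wz":0,"fingers":4.5},{"x":0,"y":0,"z":0,"wx":0,"wy":0,"wz":0,"fingers":4.5},{"x":0,"y":0,"z":0,"wx":0,"wy":0,"wz":0,"fingers":4.5}]' 40
python3 -c "
from h import *
go([.497,.152,.24],183.4)"
```

```text
time: 23.85
eef_pos: [0.4235, -0.3132, 0.0144]
eef_rot: [-0.087, 3.137, -0.002]
contact_force: [0.9, 0.5, 6.9]
opening: 0.0529
t23.9 pos [ 0.4235 -0.3132  0.0144] delta cm [ -9.99  46.   -22.6 ] yaw -176.81 tilt 0.19 F [0.9 0.5 6.9] open 0.0529 q6 -2.26
wz -0.004
```

```bash

python3 -m pendant '[{"x":0,"y":0,"z":-1,"wx":0,"wy":0,"wz":0,"fingers":4.5},{"x":0,"y":0,"z":-3,"wx":0,"wy":0,"wz":0,"fingers":4.5},{"x":0,"y":0,"z":-4,"wx":0,"wy":0,"wz":0,"fingers":4.5},{"x":0,"y":0,"z":-4,"wx":0,"wy":0,"wz":0,"fingers":4.5},{"x":0,"y":0,"z":-4,"wx":0,"wy":0,"wz":0,"fingers":4.5},{"x":0,"y":0,"z":-4,"wx":0,"wy":0,"wz":0,"fingers":4.5},{"x":0,"y":0,"z":-2.5,"wx":0,"wy":0,"wz":0,"fingers":4.5},{"x":-0.6,"y":3,"z":0,"wx":0,"wy":0,"wz":0,"fingers":4.5},{"x":-0.6,"y":3,"z":0,"wx":0,"wy":0,"wz":0,"fingers":4.5},{"x":-0.7,"y":3,"z":0,"wx":0,"wy":0,"wz":0,"fingers":4.5}]'
python3 -m pendant '[{"x":-0.7,"y":3.2,"z":0,"wx":0,"wy":0,"wz":0,"fingers":4.5},{"x":-0.7,"y":3.2,"z":0,"wx":0,"wy":0,"wz":0,"fingers":4.5},{"x":-0.7,"y":3.2,"z":0,"wx":0,"wy":0,"wz":0,"fingers":4.5},{"x":-0.7,"y":3.2,"z":0,"wx":0,"wy":0,"wz":0,"fingers":4.5},{"x":-0.7,"y":3.2,"z":0,"wx":0,"wy":0,"wz":0,"fingers":4.5},{"x":-0.7,"y":3.2,"z":0,"wx":0,"wy":0,"wz":0,"fingers":4.5},{"x":-0.7,"y":3.2,"z":0,"wx":0,"wy":0,"wz":0,"fingers":4.5},{"x":-0.7,"y":3.2,"z":0,"wx":0,"wy":0,"wz":0,"fingers":4.5},{"x":-0.7,"y":3.2,"z":0,"wx":0,"wy":0,"wz":0,"fingers":4.5},{"x":-0.7,"y":3.2,"z":0,"wx":0,"wy":0,"wz":0,"fingers":4.5}]'
python3 -c "
from h import *
go([.497,.152,.048],183.4)
o,d=snap('wrist','w12',scale=1.5)"
```

```text
time: 24.85
eef_pos: [0.4356, -0.221, 0.2387]
eef_rot: [-0.085, 3.14, -0.001]
contact_force: [1.3, 0.0, -2.0]
opening: 0.0523
time: 25.85
eef_pos: [0.4879, 0.1028, 0.2384]
eef_rot: [-0.087, 3.14, -0.001]
contact_force: [-0.4, -0.1, -1.2]
opening: 0.0528
t25.9 pos [0.4879 0.1028 0.2384] delta cm [-1.17  4.87 19.04] yaw -176.84 tilt 0.02 F [-0.4 -0.1 -1.2] open 0.0528 q6 -1.42
wz -0.004
```

View pics/w12.png

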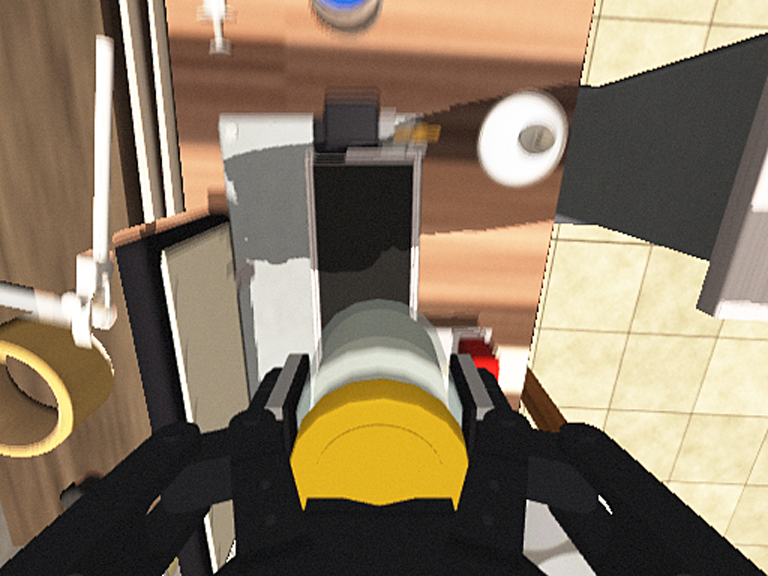

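```bash

python3 -m pendant '[{"x":-0.4,"y":1.6,"z":0,"wx":0,"wy":0,"wz":0,"fingers":4.5},{"x":-0.4,"y":1.6,"z":0,"wx":0,"wy":0,"wz":0,"fingers":4.5},{"x":-0.4,"y":1.6,"z":2,"wx":0,"wy":0,"wz":0,"fingers":4.5},{"x":0,"y":0,"z":3,"wx":0,"wy":0,"wz":0,"fingers":4.5},{"x":0,"y":0,"z":3,"wx":0,"wy":0,"wz":0,"fingers":4.5},{"x":0,"y":0,"z":3,"wx":0,"wy":0,"wz":0,"fingers":4.5},{"x":0,"y":0,"z":3,"wx":0,"wy":0,"wz":0,"fingers":4.5},{"x":0,"y":0,"z":3,"wx":0,"wy":0,"wz":0,"fingers":4.5},{"x":0,"y":0,"z":1,"wx":0,"wy":0,"wz":0,"fingers":4.5},{"x":0,"y":0,"z":0,"wx":0,"wy":0,"wz":0,"fingers":4.5}]'
python3 -c "
from h import *
go([.497,.152,.048],183.4)
o,d=snap('wrist','w13',scale=1.5)"
```

```text
time: 26.9
eef_pos: [0.4962, 0.1498, 0.0567]
eef_rot: [0.086, -3.137, 0.002]
contact_force: [0.7, 0.3, -2.0]
opening: 0.0527
t26.9 pos [0.4962 0.1498 0.0567] delta cm [-0.09  0.22  0.87] yaw -176.84 tilt 0.2 F [ 0.7  0.3 -2. ] open 0.0527 q6 -1.33
wz -0.004
```

View pics/w13.png

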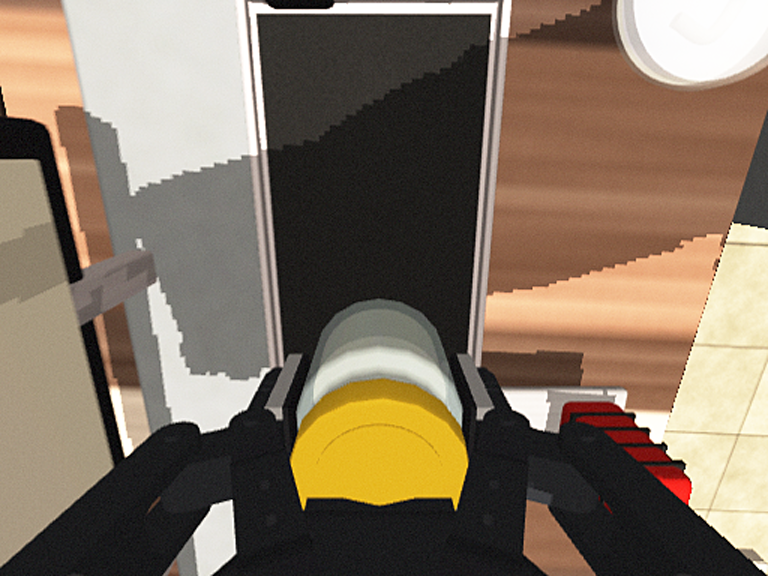

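```bash

python3 -m pendant '[{"x":-0.1,"y":0.1,"z":0.5,"wx":0,"wy":0,"wz":0,"fingers":4.5},{"x":0,"y":0,"z":0.2,"wx":0,"wy":0,"wz":0,"fingers":4.5},{"x":0,"y":0,"z":0.1,"wx":0,"wy":0,"wz":0,"fingers":4.5},{"x":0,"y":0,"z":0,"wx":0,"wy":0,"wz":0,"fingers":4.5},{"x":0,"y":0,"z":0,"wx":0,"wy":0,"wz":0,"fingers":7.5},{"x":0,"y":0,"z":0,"wx":0,"wy":0,"wz":0,"fingers":7.5},{"x":0,"y":0,"z":0,"wx":0,"wy":0,"wz":0,"fingers":7.5},{"x":0,"y":0,"z":-2,"wx":0,"wy":0,"wz":0,"fingers":7.5},{"x":0,"y":0,"z":-3,"wx":0,"wy":0,"wz":0,"fingers":7.5},{"x":0,"y":0,"z":-4,"wx":0,"wy":0,"wz":0,"fingers":7.5}]'
python3 -m pendant '[{"x":0,"y":0,"z":0,"wx":0,"wy":0,"wz":0,"fingers":0},{"x":0,"y":0,"z":0,"wx":0,"wy":0,"wz":0,"fingers":0},{"x":0,"y":0,"z":0,"wx":0,"wy":0,"wz":0,"fingers":0},{"x":0,"y":0,"z":0,"wx":0,"wy":0,"wz":0,"fingers":0},{"x":0,"y":0,"z":0,"wx":0,"wy":0,"wz":0,"fingers":0},{"x":0,"y":0,"z":1,"wx":0,"wy":0,"wz":0,"fingers":0},{"x":0,"y":0,"z":1,"wx":0,"wy":0,"wz":0,"fingers":0},{"x":0,"y":0,"z":0,"wx":0,"wy":0,"wz":0,"fingers":0},{"x":0,"y":0,"z":0,"wx":0,"wy":0,"wz":0,"fingers":0},{"x":0,"y":0,"z":0,"wx":0,"wy":0,"wz":0,"fingers":0}]'
python3 -c "
from h import *
go([.497,.152,.096],183.4)
o,d=snap('wrist','w14',scale=1.5)"
```

```text
time: 27.95
eef_pos: [0.497, 0.1509, 0.1394]
eef_rot: [0.087, -3.137, 0.002]
contact_force: [0.5, 0.2, 0.4]
opening: 0.0747
time: 28.95
eef_pos: [0.4986, 0.1514, 0.1198]
eef_rot: [0.087, -3.14, -0.0]
contact_force: [-0.2, 0.5, 0.3]
opening: 0.0002
t28.9 pos [0.4986 0.1514 0.1198] delta cm [0.16 0.07 2.38] yaw -176.82 tilt 0.0 F [-0.2  0.5  0.3] open 0.0002 q6 -1.33
wz -0.004
```

View pics/w14.png

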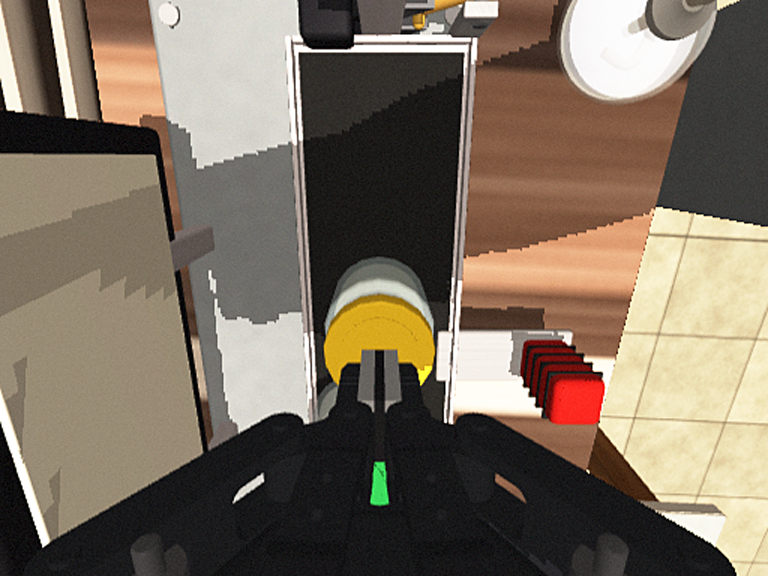

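```bash

python3 -m pendant '[{"x":0.1,"y":0.1,"z":0.8,"wx":0,"wy":0,"wz":0,"fingers":0},{"x":0,"y":0,"z":0.6,"wx":0,"wy":0,"wz":0,"fingers":0},{"x":0,"y":0,"z":0.4,"wx":0,"wy":0,"wz":0,"fingers":0},{"x":0,"y":0,"z":0.4,"wx":0,"wy":0,"wz":0,"fingers":0},{"x":0,"y":0,"z":0.3,"wx":0,"wy":0,"wz":0,"fingers":0},{"x":0,"y":0,"z":0.2,"wx":0,"wy":0,"wz":0,"fingers":0},{"x":0,"y":0,"z":0,"wx":0,"wy":0,"wz":0,"fingers":0},{"x":0,"y":0,"z":0,"wx":0,"wy":0,"wz":0,"fingers":0},{"x":0,"y":0,"z":0,"wx":0,"wy":0,"wz":0,"fingers":0},{"x":0,"y":0,"z":0,"wx":0,"wy":0,"wz":0,"fingers":0}]'
```

```text
time: 30.0
eef_pos: [0.4976, 0.1524, 0.0957]
eef_rot: [-0.087, 3.139, 0.001]
contact_force: [-7.0, -1.4, 23.3]
opening: -0.0003
```

```bash

python3 -m pendant '[{"x":0,"y":0,"z":-3,"wx":0,"wy":0,"wz":0,"fingers":0},{"x":0,"y":0,"z":-4,"wx":0,"wy":0,"wz":0,"fingers":0},{"x":0,"y":0,"z":-4,"wx":0,"wy":0,"wz":0,"fingers":8.5},{"x":0,"y":0,"z":-3,"wx":0,"wy":0,"wz":0.14,"fingers":8.5},{"x":0,"y":0,"z":0,"wx":0,"wy":0,"wz":0.145,"fingers":8.5},{"x":0,"y":0,"z":0,"wx":0,"wy":0,"wz":0.145,"fingers":8.5},{"x":0,"y":0,"z":0,"wx":0,"wy":0,"wz":0.145,"fingers":8.5},{"x":0,"y":0,"z":0,"wx":0,"wy":0,"wz":0.145,"fingers":8.5},{"x":0,"y":0,"z":0,"wx":0,"wy":0,"wz":0.145,"fingers":8.5},{"x":0,"y":0,"z":0,"wx":0,"wy":0,"wz":0.145,"fingers":8.5}]'
python3 -m pendant '[{"x":0,"y":0,"z":0,"wx":0,"wy":0,"wz":0.145,"fingers":8.5},{"x":0,"y":0,"z":0,"wx":0,"wy":0,"wz":0.145,"fingers":8.5},{"x":0,"y":0,"z":0,"wx":0,"wy":0,"wz":0.145,"fingers":8.5},{"x":0,"y":0,"z":0,"wx":0,"wy":0,"wz":0.145,"fingers":8.5},{"x":0,"y":0,"z":0,"wx":0,"wy":0,"wz":0.145,"fingers":8.5},{"x":0,"y":0,"z":0,"wx":0,"wy":0,"wz":0.145,"fingers":8.5},{"x":0,"y":0,"z":0,"wx":0,"wy":0,"wz":0.145,"fingers":8.5},{"x":0,"y":0,"z":0,"wx":0,"wy":0,"wz":0.145,"fingers":8.5},{"x":0,"y":0,"z":0,"wx":0,"wy":0,"wz":0.145,"fingers":8.5},{"x":0,"y":0,"z":0,"wx":0,"wy":0,"wz":0.145,"fingers":8.5}]'
python3 -c "
from h import *
go([.5235,-.0975,.15],3.4)
snap('scene','sc3',(210,130,370,300),4.5)"
```

```text
time: 31.0
eef_pos: [0.4975, 0.1522, 0.2324]
eef_rot: [-1.452, -2.786, 0.0]
contact_force: [0.6, -0.4, 0.9]
opening: 0.0853
time: 32.0
eef_pos: [0.4975, 0.1522, 0.2324]
eef_rot: [2.934, 1.123, -0.0]
contact_force: [-0.5, -0.4, -0.2]
opening: 0.0849
t32.0 pos [0.4975 0.1522 0.2324] delta cm [-14.73  20.33   8.24] yaw 41.88 tilt 0.02 F [-0.5 -0.4 -0.2] open 0.0849 q6 1.14
wz 0.672
```

View pics/sc3.png

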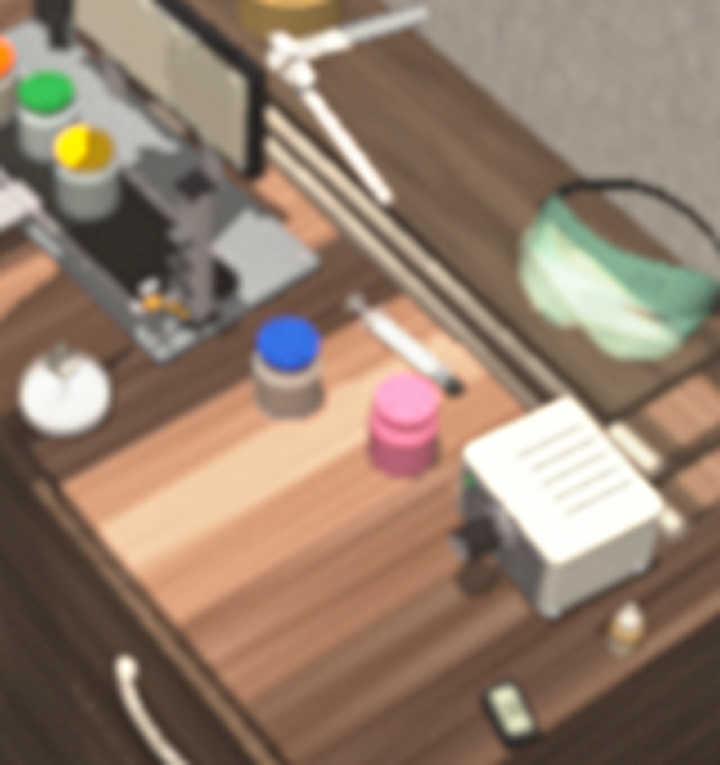

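```bash

python3 -m pendant '[{"x":0,"y":0,"z":0,"wx":0,"wy":0,"wz":0.14,"fingers":8.5},{"x":0,"y":0,"z":0,"wx":0,"wy":0,"wz":0.14,"fingers":8.5},{"x":0,"y":0,"z":0,"wx":0,"wy":0,"wz":0.14,"fingers":8.5},{"x":0,"y":0,"z":0,"wx":0,"wy":0,"wz":0.14,"fingers":8.5},{"x":0,"y":0,"z":0,"wx":0,"wy":0,"wz":0.112,"fingers":8.5},{"x":0.2,"y":5,"z":0,"wx":0,"wy":0,"wz":0,"fingers":8.5},{"x":0.2,"y":5,"z":0,"wx":0,"wy":0,"wz":0,"fingers":8.5},{"x":0.2,"y":5,"z":0,"wx":0,"wy":0,"wz":0,"fingers":8.5},{"x":0.2,"y":5,"z":0,"wx":0,"wy":0,"wz":0,"fingers":8.5},{"x":0.3,"y":5,"z":0,"wx":0,"wy":0,"wz":0,"fingers":8.5}]'
python3 -c "
from h import *
go([.5235,-.0975,.15],3.4)
o,d=snap('wrist','w15',scale=1.5);import pickle;pickle.dump((o,d),open('pics/w15.pkl','wb'))"
```

```text
time: 33.05
eef_pos: [0.5246, -0.0981, 0.2327]
eef_rot: [-3.14, -0.107, -0.0]
contact_force: [0.9, 0.7, 0.3]
opening: 0.0849
t33.0 pos [ 0.5246 -0.0981  0.2327] delta cm [-0.1  -0.07  8.27] yaw 3.89 tilt 0.02 F [0.9 0.7 0.3] open 0.0849 q6 1.32
wz 0.009
```

View pics/w15.png

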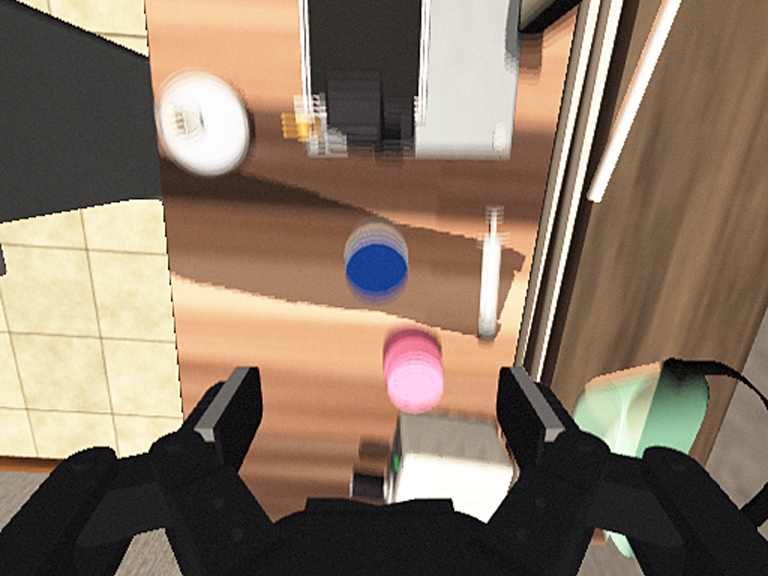

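```bash

python3 -m pendant '[{"x":-0.1,"y":0,"z":3,"wx":0,"wy":0,"wz":0,"fingers":8},{"x":0,"y":0,"z":4,"wx":0,"wy":0,"wz":0,"fingers":8},{"x":0,"y":0,"z":4,"wx":0,"wy":0,"wz":0,"fingers":8},{"x":0,"y":0,"z":4,"wx":0,"wy":0,"wz":0,"fingers":8},{"x":0,"y":0,"z":3,"wx":0,"wy":0,"wz":0,"fingers":8},{"x":0,"y":0,"z":2.5,"wx":0,"wy":0,"wz":0,"fingers":8},{"x":0,"y":0,"z":1.5,"wx":0,"wy":0,"wz":0,"fingers":8},{"x":0,"y":0,"z":0,"wx":0,"wy":0,"wz":0,"fingers":8},{"x":0,"y":0,"z":0,"wx":0,"wy":0,"wz":0,"fingers":4.5},{"x":0,"y":0,"z":0,"wx":0,"wy":0,"wz":0,"fingers":4.5}]' 40
python3 -m pendant '[{"x":0,"y":0,"z":0,"wx":0,"wy":0,"wz":0,"fingers":4.5},{"x":0,"y":0,"z":0,"wx":0,"wy":0,"wz":0,"fingers":4.5},{"x":0,"y":0,"z":0,"wx":0,"wy":0,"wz":0,"fingers":4.5},{"x":0,"y":0,"z":-1,"wx":0,"wy":0,"wz":0,"fingers":4.5},{"x":0,"y":0,"z":-3,"wx":0,"wy":0,"wz":0,"fingers":4.5},{"x":0,"y":0,"z":-4,"wx":0,"wy":0,"wz":0,"fingers":4.5},{"x":0,"y":0,"z":-4,"wx":0,"wy":0,"wz":0,"fingers":4.5},{"x":0,"y":0,"z":-4,"wx":0,"wy":0,"wz":0,"fingers":4.5},{"x":0,"y":0,"z":-4,"wx":0,"wy":0,"wz":0,"fingers":4.5},{"x":0,"y":0,"z":-3,"wx":0,"wy":0,"wz":0,"fingers":4.5}]'
python3 -c "
from h import *
go([.502,.080,.24],3.4)
o,d=snap('wrist','w16',scale=1.5)"
```

```text
time: 34.1
eef_pos: [0.5245, -0.0964, 0.0139]
eef_rot: [3.139, 0.103, 0.002]
contact_force: [-1.0, 1.0, 28.6]
opening: 0.0531
time: 35.1
eef_pos: [0.5238, -0.0963, 0.2461]
eef_rot: [3.139, 0.102, 0.004]
contact_force: [0.1, -0.4, -0.5]
opening: 0.0526
t35.1 pos [ 0.5238 -0.0963  0.2461] delta cm [ -1.03 -17.74   0.59] yaw 3.73 tilt 0.16 F [ 0.1 -0.4 -0.5] open 0.0526 q6 1.32
wz 0.006
```

View pics/w16.png

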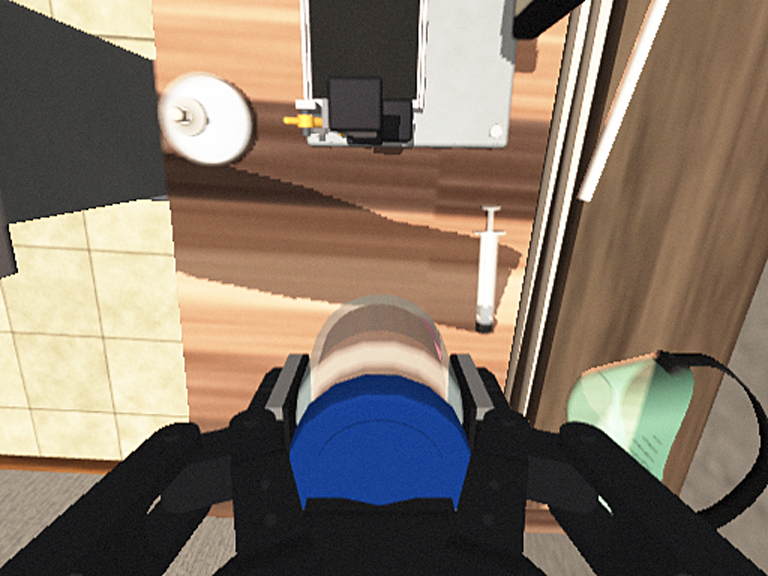

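```bash

python3 -m pendant '[{"x":-0.2,"y":-3,"z":0,"wx":0,"wy":0,"wz":0,"fingers":4.5},{"x":-0.2,"y":-3,"z":0,"wx":0,"wy":0,"wz":0,"fingers":4.5},{"x":-0.2,"y":-3,"z":0,"wx":0,"wy":0,"wz":0,"fingers":4.5},{"x":-0.2,"y":-3,"z":0,"wx":0,"wy":0,"wz":0,"fingers":4.5},{"x":-0.2,"y":-3,"z":0,"wx":0,"wy":0,"wz":0,"fingers":4.5},{"x":0,"y":-2.7,"z":0,"wx":0,"wy":0,"wz":0,"fingers":4.5},{"x":0,"y":0,"z":0,"wx":0,"wy":0,"wz":0,"fingers":4.5},{"x":0,"y":0,"z":2,"wx":0,"wy":0,"wz":0,"fingers":4.5},{"x":0,"y":0,"z":3,"wx":0,"wy":0,"wz":0,"fingers":4.5},{"x":0,"y":0,"z":3,"wx":0,"wy":0,"wz":0,"fingers":4.5}]'
python3 -m pendant '[{"x":0,"y":0,"z":3,"wx":0,"wy":0,"wz":0,"fingers":4.5},{"x":0,"y":0,"z":3,"wx":0,"wy":0,"wz":0,"fingers":4.5},{"x":0,"y":0,"z":3,"wx":0,"wy":0,"wz":0,"fingers":4.5},{"x":0,"y":0,"z":1.5,"wx":0,"wy":0,"wz":0,"fingers":4.5},{"x":0,"y":0,"z":0.5,"wx":0,"wy":0,"wz":0,"fingers":4.5},{"x":0,"y":0,"z":0,"wx":0,"wy":0,"wz":0,"fingers":4.5},{"x":0,"y":0,"z":0,"wx":0,"wy":0,"wz":0,"fingers":4.5},{"x":0,"y":0,"z":0,"wx":0,"wy":0,"wz":0,"fingers":4.5},{"x":0,"y":0,"z":0,"wx":0,"wy":0,"wz":0,"fingers":4.5},{"x":0,"y":0,"z":0,"wx":0,"wy":0,"wz":0,"fingers":4.5}]'
python3 -c "
from h import *
go([.502,.080,.048],3.4)
o,d=snap('wrist','w17',scale=1.5)"
```

```text
time: 36.15
eef_pos: [0.5025, 0.0792, 0.1625]
eef_rot: [3.14, 0.102, 0.002]
contact_force: [-0.4, 0.3, -1.4]
opening: 0.0527
time: 37.15
eef_pos: [0.5027, 0.0798, 0.0535]
eef_rot: [-3.14, -0.102, -0.002]
contact_force: [0.9, -0.1, -1.6]
opening: 0.0524
t37.1 pos [0.5027 0.0798 0.0535] delta cm [-0.07 -0.03  0.55] yaw 3.73 tilt 0.08 F [ 0.9 -0.1 -1.6] open 0.0524 q6 1.66
wz 0.006
```

View pics/w17.png

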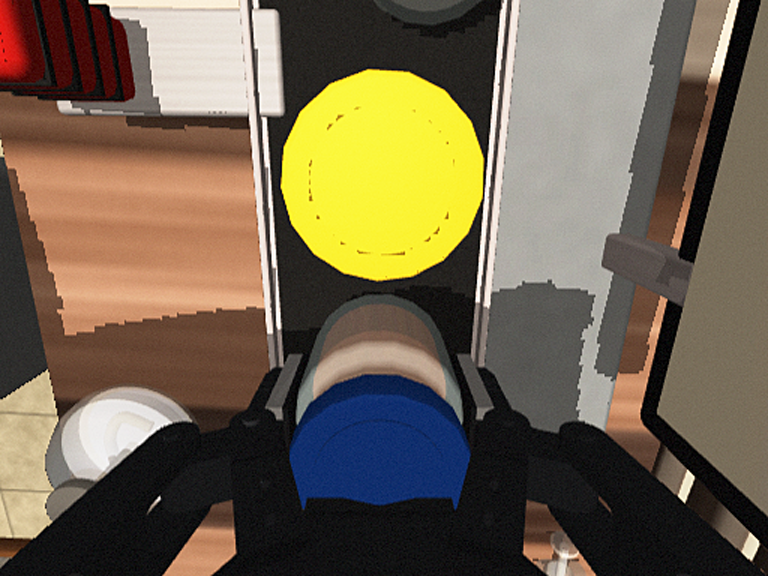

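```bash

python3 -m pendant '[{"x":0,"y":0,"z":0.4,"wx":0,"wy":0,"wz":0,"fingers":4.5},{"x":0,"y":0,"z":0.15,"wx":0,"wy":0,"wz":0,"fingers":4.5},{"x":0,"y":0,"z":0.1,"wx":0,"wy":0,"wz":0,"fingers":4.5},{"x":0,"y":0,"z":0,"wx":0,"wy":0,"wz":0,"fingers":4.5},{"x":0,"y":0,"z":0,"wx":0,"wy":0,"wz":0,"fingers":7.5},{"x":0,"y":0,"z":0,"wx":0,"wy":0,"wz":0,"fingers":7.5},{"x":0,"y":0,"z":0,"wx":0,"wy":0,"wz":0,"fingers":7.5},{"x":0,"y":0,"z":-2,"wx":0,"wy":0,"wz":0,"fingers":7.5},{"x":0,"y":0,"z":-3,"wx":0,"wy":0,"wz":0,"fingers":7.5},{"x":0,"y":0,"z":-4,"wx":0,"wy":0,"wz":0,"fingers":7.5}]'
python3 -m pendant '[{"x":0,"y":0,"z":0,"wx":0,"wy":0,"wz":0,"fingers":0},{"x":0,"y":0,"z":0,"wx":0,"wy":0,"wz":0,"fingers":0},{"x":0,"y":0,"z":0,"wx":0,"wy":0,"wz":0,"fingers":0},{"x":0,"y":0,"z":0,"wx":0,"wy":0,"wz":0,"fingers":0},{"x":0,"y":0,"z":0,"wx":0,"wy":0,"wz":0,"fingers":0},{"x":0,"y":0,"z":1,"wx":0,"wy":0,"wz":0,"fingers":0},{"x":0,"y":0,"z":1,"wx":0,"wy":0,"wz":0,"fingers":0},{"x":0,"y":0,"z":0,"wx":0,"wy":0,"wz":0,"fingers":0},{"x":0,"y":0,"z":0,"wx":0,"wy":0,"wz":0,"fingers":0},{"x":0,"y":0,"z":0,"wx":0,"wy":0,"wz":0,"fingers":0}]'
python3 -c "
from h import *
go([.502,.080,.096],3.4)
o,d=snap('wrist','w18',scale=1.5)"
```

```text
time: 38.2
eef_pos: [0.5004, 0.0794, 0.1355]
eef_rot: [3.139, 0.102, -0.007]
contact_force: [0.8, 0.1, 0.2]
opening: 0.075
time: 39.2
eef_pos: [0.5023, 0.0797, 0.1163]
eef_rot: [-3.14, -0.102, -0.0]
contact_force: [-0.4, -0.1, -0.1]
opening: -0.0003
t39.2 pos [0.5023 0.0797 0.1163] delta cm [-0.03 -0.03  2.03] yaw 3.72 tilt 0.0 F [-0.4 -0.1 -0.1] open -0.0003 q6 1.66
wz 0.006
```

View pics/w18.png

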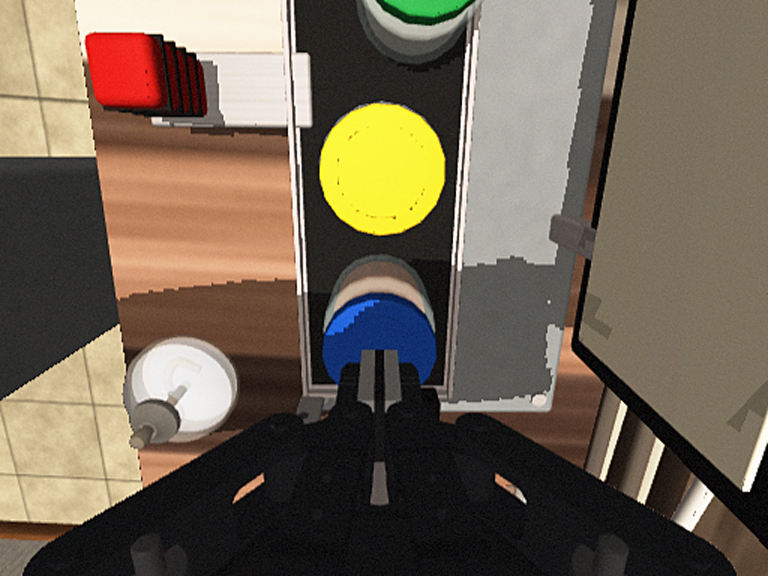

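```bash

python3 -m pendant '[{"x":0,"y":0,"z":0.5,"wx":0,"wy":0,"wz":0,"fingers":0},{"x":0,"y":0,"z":0.5,"wx":0,"wy":0,"wz":0,"fingers":0},{"x":0,"y":0,"z":0.4,"wx":0,"wy":0,"wz":0,"fingers":0},{"x":0,"y":0,"z":0.4,"wx":0,"wy":0,"wz":0,"fingers":0},{"x":0,"y":0,"z":0.3,"wx":0,"wy":0,"wz":0,"fingers":0},{"x":0,"y":0,"z":0.2,"wx":0,"wy":0,"wz":0,"fingers":0},{"x":0,"y":0,"z":0.1,"wx":0,"wy":0,"wz":0,"fingers":0},{"x":0,"y":0,"z":0,"wx":0,"wy":0,"wz":0,"fingers":0},{"x":0,"y":0,"z":0,"wx":0,"wy":0,"wz":0,"fingers":0},{"x":0,"y":0,"z":0,"wx":0,"wy":0,"wz":0,"fingers":0}]'
```

```text
time: 40.25
eef_pos: [0.5027, 0.0798, 0.0956]
eef_rot: [-3.14, -0.102, -0.005]
contact_force: [-7.0, -1.2, 26.4]
opening: -0.0002
```

```bash

python3 -m pendant '[{"x":0,"y":0,"z":-3,"wx":0,"wy":0,"wz":0,"fingers":0},{"x":0,"y":0,"z":-4,"wx":0,"wy":0,"wz":0,"fingers":0},{"x":0,"y":0,"z":-3,"wx":0,"wy":0,"wz":-0.1,"fingers":6},{"x":0,"y":0,"z":0,"wx":0,"wy":0,"wz":-0.145,"fingers":6},{"x":0,"y":0,"z":0,"wx":0,"wy":0,"wz":-0.145,"fingers":6},{"x":0,"y":0,"z":0,"wx":0,"wy":0,"wz":-0.145,"fingers":6},{"x":0,"y":0,"z":0,"wx":0,"wy":0,"wz":-0.145,"fingers":6},{"x":0,"y":0,"z":0,"wx":0,"wy":0,"wz":-0.145,"fingers":6},{"x":0,"y":0,"z":0,"wx":0,"wy":0,"wz":-0.145,"fingers":6},{"x":0,"y":0,"z":0,"wx":0,"wy":0,"wz":-0.145,"fingers":6}]'
python3 -m pendant '[{"x":0,"y":0,"z":0,"wx":0,"wy":0,"wz":-0.145,"fingers":6},{"x":0,"y":0,"z":0,"wx":0,"wy":0,"wz":-0.145,"fingers":6},{"x":0,"y":0,"z":0,"wx":0,"wy":0,"wz":-0.145,"fingers":6},{"x":2,"y":-2.2,"z":0,"wx":0,"wy":0,"wz":0,"fingers":6},{"x":2,"y":-2.2,"z":0,"wx":0,"wy":0,"wz":0,"fingers":6},{"x":2,"y":-2.2,"z":0,"wx":0,"wy":0,"wz":0,"fingers":6},{"x":2,"y":-2.2,"z":0,"wx":0,"wy":0,"wz":0,"fingers":6},{"x":1.6,"y":-2.2,"z":0,"wx":0,"wy":0,"wz":0,"fingers":6},{"x":0,"y":0,"z":0,"wx":0,"wy":0,"wz":0,"fingers":6},{"x":0,"y":0,"z":0,"wx":0,"wy":0,"wz":0,"fingers":6}]'
python3 -c "
from h import *
go([.398,.182,.050],93.4)
o,d=snap('wrist','w19',scale=1.5)
import pickle;pickle.dump((o,d),open('pics/w19.pkl','wb'))"
```

```text
time: 41.25
eef_pos: [0.502, 0.0797, 0.1918]
eef_rot: [-2.605, -1.756, 0.001]
contact_force: [0.4, 0.2, 0.5]
opening: 0.0599
time: 42.25
eef_pos: [0.3879, 0.1709, 0.1922]
eef_rot: [2.17, 2.271, 0.0]
contact_force: [-0.1, -0.4, -0.2]
opening: 0.0598
t42.2 pos [0.3879 0.1709 0.1922] delta cm [ 1.07  1.05 14.22] yaw 92.61 tilt 0.03 F [-0.1 -0.4 -0.2] open 0.0598 q6 0.37
wz -0.014
```

View pics/w19.png

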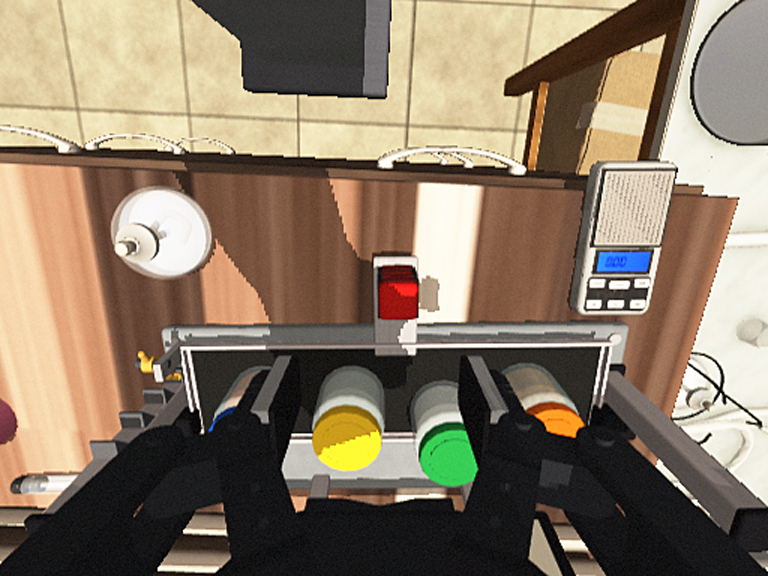

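```bash
python3 - <<'E'
from h import *
import pickle
o,d=pickle.load(open('pics/w19.pkl','rb'))
a=np.load('pics/w19.npy')[:,:,::-1];cv2.imwrite('pics/c19.png',cv2.resize(a[160:240,230:310],None,fx=7,fy=7,interpolation=cv2.INTER_CUBIC))
print(proj(o,d,[.398,.182,.087]))
E
```

```text
(np.float64(265.20863324523), np.float64(201.45912949362153))
```

View pics/c19.png

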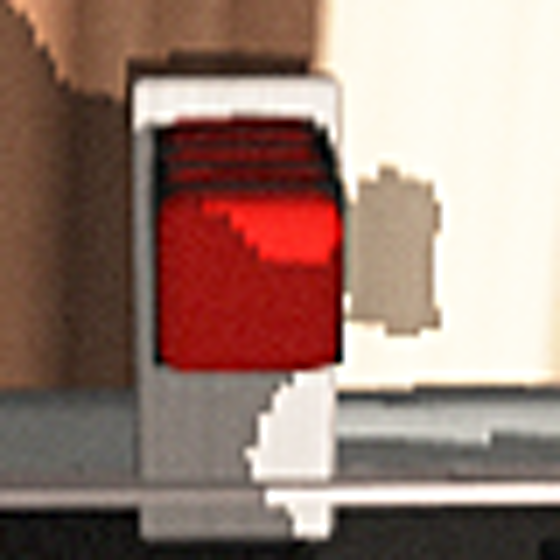

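```bash

python3 -m pendant '[{"x":1.1,"y":1.0,"z":0,"wx":0,"wy":0,"wz":-0.014,"fingers":6},{"x":0,"y":0,"z":0,"wx":0,"wy":0,"wz":0,"fingers":6},{"x":0,"y":0,"z":3,"wx":0,"wy":0,"wz":0,"fingers":6},{"x":0,"y":0,"z":3,"wx":0,"wy":0,"wz":0,"fingers":6},{"x":0,"y":0,"z":3,"wx":0,"wy":0,"wz":0,"fingers":6},{"x":0,"y":0,"z":3,"wx":0,"wy":0,"wz":0,"fingers":6},{"x":0,"y":0,"z":2,"wx":0,"wy":0,"wz":0,"fingers":6},{"x":0,"y":0,"z":0,"wx":0,"wy":0,"wz":0,"fingers":6},{"x":0,"y":0,"z":0,"wx":0,"wy":0,"wz":0,"fingers":6},{"x":0,"y":0,"z":0,"wx":0,"wy":0,"wz":0,"fingers":6}]' 60
python3 -c "
from h import *
go([.398,.182,.050],93.4)
o,d=snap('wrist','w20',scale=1.5)"
```

```text
time: 43.3
eef_pos: [0.399, 0.1826, 0.0534]
eef_rot: [2.156, 2.284, 0.003]
contact_force: [0.3, 1.1, 0.1]
opening: 0.06
t43.3 pos [0.399  0.1826 0.0534] delta cm [-0.06 -0.1   0.34] yaw 93.32 tilt 0.13 F [0.3 1.1 0.1] open 0.06 q6 0.37
wz -0.001
```

View pics/w20.png

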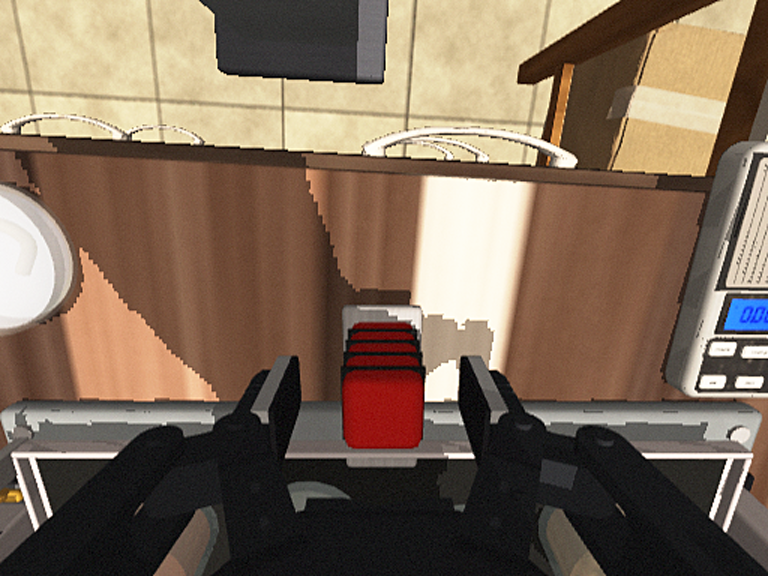

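```bash

python3 -m pendant '[{"x":0,"y":0,"z":0.2,"wx":0,"wy":0,"wz":0,"fingers":2},{"x":0,"y":0,"z":0,"wx":0,"wy":0,"wz":0,"fingers":1.5},{"x":0,"y":0,"z":0,"wx":0,"wy":0,"wz":0,"fingers":1.5},{"x":0,"y":0,"z":0,"wx":0,"wy":0,"wz":0,"fingers":1.5},{"x":0,"y":0,"z":0,"wx":0,"wy":0,"wz":0,"fingers":1.5},{"x":0,"y":0,"z":0,"wx":0,"wy":0,"wz":0,"fingers":1.5},{"x":0,"y":0,"z":0,"wx":0,"wy":0,"wz":0,"fingers":1.5},{"x":0,"y":0,"z":0,"wx":0,"wy":0,"wz":0,"fingers":1.5},{"x":0,"y":0,"z":0,"wx":0,"wy":0,"wz":0,"fingers":1.5},{"x":0,"y":0,"z":0,"wx":0,"wy":0,"wz":0,"fingers":1.5}]' 60
python3 -m pendant '[{"x":0,"y":0,"z":-0.2,"wx":0,"wy":0,"wz":0,"fingers":1.5},{"x":0,"y":0,"z":-0.4,"wx":0,"wy":0,"wz":0,"fingers":1.5},{"x":0,"y":0,"z":-0.4,"wx":0,"wy":0,"wz":0,"fingers":1.5},{"x":0,"y":0,"z":-0.4,"wx":0,"wy":0,"wz":0,"fingers":1.5},{"x":0,"y":0,"z":-0.4,"wx":0,"wy":0,"wz":0,"fingers":1.5},{"x":0,"y":0,"z":-0.4,"wx":0,"wy":0,"wz":0,"fingers":1.5},{"x":0,"y":0,"z":-0.4,"wx":0,"wy":0,"wz":0,"fingers":1.5},{"x":0,"y":0,"z":-0.4,"wx":0,"wy":0,"wz":0,"fingers":1.5},{"x":0,"y":0,"z":-0.2,"wx":0,"wy":0,"wz":0,"fingers":1.5},{"x":0,"y":0,"z":0,"wx":0,"wy":0,"wz":0,"fingers":1.5}]' 60
python3 -c "
from h import *
go([.398,.182,.050],93.4)
o,d=snap('wrist','w21',scale=1.5)"
```

```text
time: 44.35
eef_pos: [0.3979, 0.1838, 0.051]
eef_rot: [-2.154, -2.284, -0.005]
contact_force: [-1.0, 4.4, 2.4]
opening: 0.0254
time: 45.35
eef_pos: [0.3979, 0.1837, 0.0821]
eef_rot: [-2.154, -2.284, -0.004]
contact_force: [0.9, 5.9, -8.1]
opening: 0.0254
t45.4 pos [0.3979 0.1837 0.0821] delta cm [-0.18  0.    3.21] yaw 93.36 tilt 0.19 F [ 0.9  5.9 -8.1] open 0.0254 q6 0.37
wz -0.001
```

View pics/w21.png

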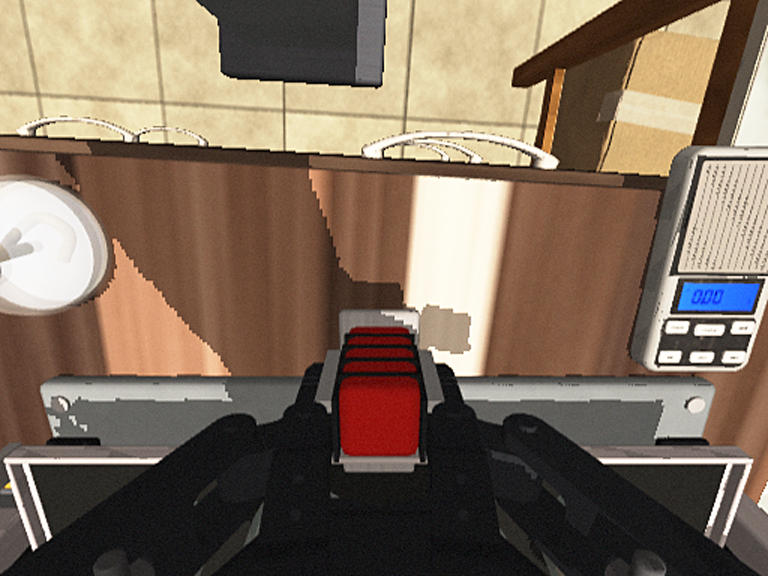

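```bash

python3 -m pendant '[{"x":0,"y":0,"z":-0.3,"wx":0,"wy":0,"wz":0,"fingers":1.5},{"x":0,"y":0,"z":-0.3,"wx":0,"wy":0,"wz":0,"fingers":1.5},{"x":0,"y":0,"z":-0.2,"wx":0,"wy":0,"wz":0,"fingers":1.5},{"x":0,"y":0,"z":0,"wx":0,"wy":0,"wz":0,"fingers":1.5},{"x":0,"y":0,"z":0,"wx":0,"wy":0,"wz":0,"fingers":1.5},{"x":0,"y":0,"z":0,"wx":0,"wy":0,"wz":0,"fingers":1.5},{"x":0,"y":0,"z":0,"wx":0,"wy":0,"wz":0,"fingers":1.5},{"x":0,"y":0,"z":0,"wx":0,"wy":0,"wz":0,"fingers":1.5},{"x":0,"y":0,"z":0,"wx":0,"wy":0,"wz":0,"fingers":1.5},{"x":0,"y":0,"z":0,"wx":0,"wy":0,"wz":0,"fingers":1.5}]'
python3 -c "
from h import *
snap('side','sd2',(170,140,320,270),5)"
```

```text
time: 46.4
eef_pos: [0.3979, 0.1837, 0.0899]
eef_rot: [-2.154, -2.284, -0.004]
contact_force: [0.7, 6.4, -7.2]
opening: 0.0253
```

View pics/sd2.png

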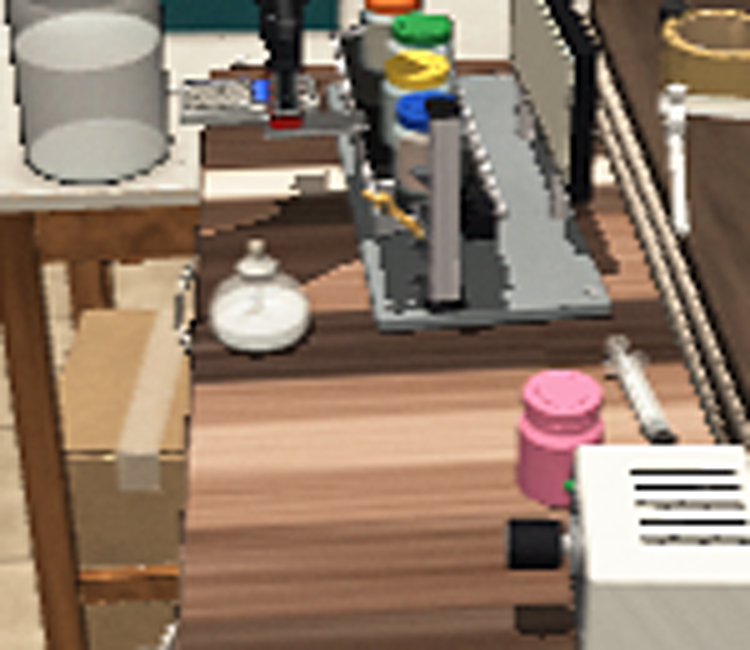

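```bash

python3 -m pendant '[{"x":0,"y":0,"z":0.3,"wx":0,"wy":0,"wz":0,"fingers":1.5},{"x":0,"y":0,"z":0.3,"wx":0,"wy":0,"wz":0,"fingers":1.5},{"x":0,"y":0,"z":0.2,"wx":0,"wy":0,"wz":0,"fingers":1.5},{"x":0,"y":0,"z":0,"wx":0,"wy":0,"wz":0,"fingers":1.5},{"x":0,"y":0,"z":0,"wx":0,"wy":0,"wz":0,"fingers":6},{"x":0,"y":0,"z":0,"wx":0,"wy":0,"wz":0,"fingers":6},{"x":0,"y":0,"z":0,"wx":0,"wy":0,"wz":0,"fingers":6},{"x":0,"y":0,"z":0,"wx":0,"wy":0,"wz":0,"fingers":6},{"x":0,"y":0,"z":0,"wx":0,"wy":0,"wz":0,"fingers":6},{"x":0,"y":0,"z":0,"wx":0,"wy":0,"wz":0,"fingers":6}]'
python3 -m pendant '[{"x":0,"y":0,"z":-2,"wx":0,"wy":0,"wz":0,"fingers":6},{"x":0,"y":0,"z":-3,"wx":0,"wy":0,"wz":0,"fingers":6},{"x":0,"y":0,"z":-3,"wx":0,"wy":0,"wz":0,"fingers":6},{"x":0,"y":0,"z":-3,"wx":0,"wy":0,"wz":0,"fingers":6},{"x":0,"y":0,"z":-1,"wx":0,"wy":0,"wz":0,"fingers":6},{"x":0,"y":0,"z":0,"wx":0,"wy":0,"wz":0,"fingers":6},{"x":0,"y":0,"z":0,"wx":0,"wy":0,"wz":0,"fingers":6},{"x":0,"y":0,"z":0,"wx":0,"wy":0,"wz":0,"fingers":6},{"x":0,"y":0,"z":0,"wx":0,"wy":0,"wz":0,"fingers":6},{"x":0,"y":0,"z":0,"wx":0,"wy":0,"wz":0,"fingers":6}]'
python3 -c "
from h import *
import pickle
go([.398,.182,.3],0)
o,d=snap('wrist','w22',scale=1.5)
pickle.dump((o,d),open('pics/w22.pkl','wb'))
snap('side','sd3',(170,140,320,270),5)
for h in(0,.03,.06):print(proj(o,d,[.398,.182,.087+h]))"
```

```text
time: 47.45
eef_pos: [0.3976, 0.1821, 0.0824]
eef_rot: [2.156, 2.285, 0.0]
contact_force: [0.0, 0.2, 0.1]
opening: 0.0602
time: 48.45
eef_pos: [0.397, 0.1819, 0.2014]
eef_rot: [-2.155, -2.285, 0.003]
contact_force: [-0.1, 0.0, 0.4]
opening: 0.06
t48.5 pos [0.397  0.1819 0.2014] delta cm [-0.    0.09 -9.86] yaw 93.33 tilt 0.11 F [-0.1  0.   0.4] open 0.06 q6 0.37
wz 1.629
(np.float64(254.21705831452826), np.float64(189.33377054648878))
(np.float64(254.3440148015268), np.float64(199.49363101729304))
(np.float64(254.5050851045292), np.float64(212.3834946483895))
```

View pics/w22.png

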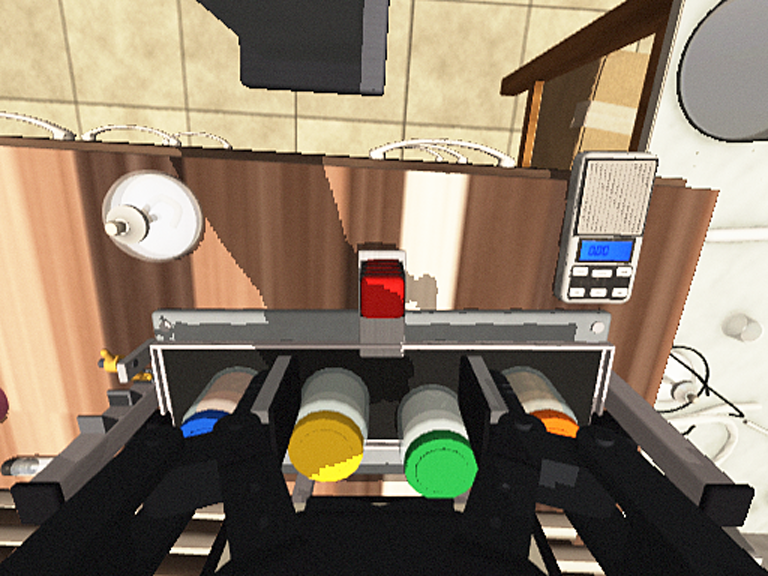

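View pics/sd3.png

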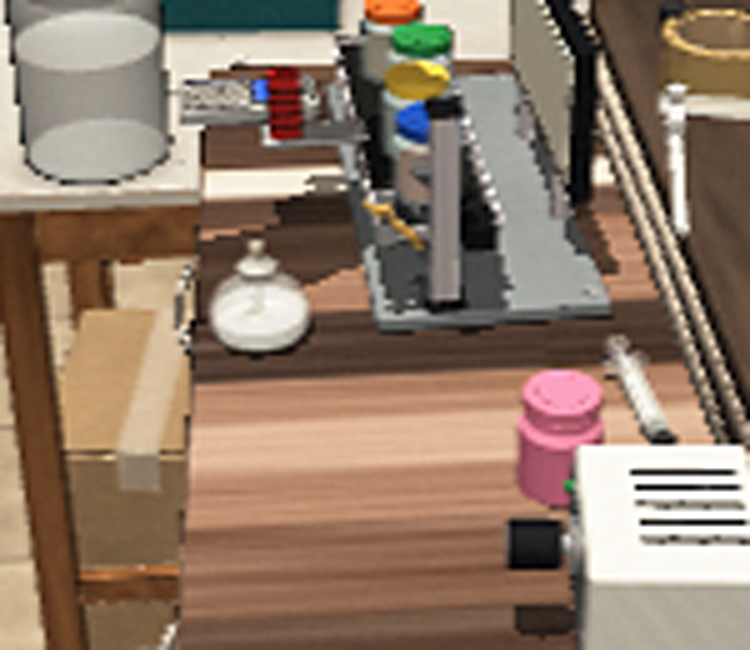

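```bash

python3 -m pendant '[{"x":-4,"y":0.2,"z":0,"wx":0,"wy":0,"wz":0,"fingers":6},{"x":-4,"y":0.2,"z":0,"wx":0,"wy":0,"wz":0,"fingers":6},{"x":-4,"y":0.2,"z":0,"wx":0,"wy":0,"wz":0,"fingers":6},{"x":-4,"y":0.2,"z":0,"wx":0,"wy":0,"wz":0,"fingers":6},{"x":-4,"y":0.2,"z":0,"wx":0,"wy":0,"wz":0,"fingers":6},{"x":-4,"y":0.5,"z":0,"wx":0,"wy":0,"wz":0,"fingers":6},{"x":-4,"y":1,"z":0,"wx":0,"wy":0,"wz":0,"fingers":6},{"x":-4,"y":1,"z":0,"wx":0,"wy":0,"wz":0,"fingers":6},{"x":-4,"y":1,"z":0,"wx":0,"wy":0,"wz":0,"fingers":6},{"x":-4,"y":1,"z":0,"wx":0,"wy":0,"wz":0,"fingers":6}]'
python3 -c "
from h import *
go([.523,-.318,.16],90)"
```

```text
time: 49.55
eef_pos: [0.4759, -0.2157, 0.2022]
eef_rot: [-2.156, -2.285, -0.0]
contact_force: [0.3, 1.5, 0.0]
opening: 0.0598
t49.5 pos [ 0.4759 -0.2157  0.2022] delta cm [-10.48   4.11   4.22] yaw 93.31 tilt 0.01 F [0.3 1.5 0. ] open 0.0598 q6 -0.48
wz 0.058
```

```bash

python3 -m pendant '[{"x":-2.5,"y":0.7,"z":0,"wx":0,"wy":0,"wz":0,"fingers":6},{"x":-2.5,"y":0.7,"z":0,"wx":0,"wy":0,"wz":0,"fingers":6},{"x":-2.5,"y":0.7,"z":0,"wx":0,"wy":0,"wz":0,"fingers":6},{"x":-2.5,"y":0.7,"z":0,"wx":0,"wy":0,"wz":0,"fingers":6},{"x":0,"y":0,"z":0,"wx":0,"wy":0,"wz":0,"fingers":6},{"x":0,"y":0,"z":0,"wx":0,"wy":0,"wz":0,"fingers":6},{"x":0,"y":0,"z":0,"wx":0,"wy":0,"wz":0,"fingers":6},{"x":0,"y":0,"z":0,"wx":0,"wy":0,"wz":0,"fingers":6},{"x":0,"y":0,"z":0,"wx":0,"wy":0,"wz":0,"fingers":6},{"x":0,"y":0,"z":0,"wx":0,"wy":0,"wz":0,"fingers":6}]'
python3 -c "
from h import *
import pickle
go([.523,-.318,.16],90)
o,d=snap('wrist','w23',scale=1.5)
pickle.dump((o,d),open('pics/w23.pkl','wb'))"
```

```text
time: 50.55
eef_pos: [0.5095, -0.3116, 0.2025]
eef_rot: [2.155, 2.286, 0.0]
contact_force: [0.3, 0.3, -1.2]
opening: 0.0603
t50.5 pos [ 0.5095 -0.3116  0.2025] delta cm [-0.72  1.31  4.25] yaw 93.38 tilt 0.01 F [ 0.3  0.3 -1.2] open 0.0603 q6 -0.61
wz 0.059
```

View pics/w23.png

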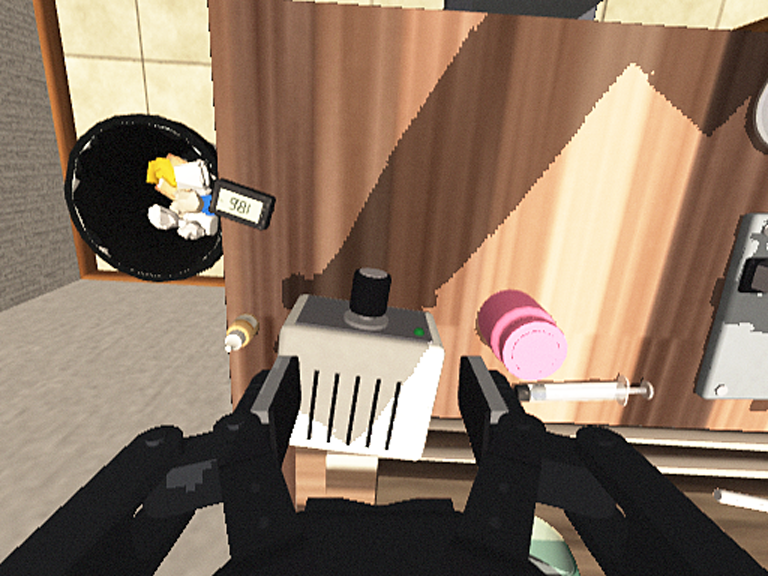

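```bash
python3 - <<'E'
from h import *
a=np.load('pics/w23.npy')[:,:,::-1];cv2.imwrite('pics/c23.png',cv2.resize(a[165:315,175:310],None,fx=5,fy=5,interpolation=cv2.INTER_CUBIC)[:600])
E
```

```text
(no output)
```

View pics/c23.png

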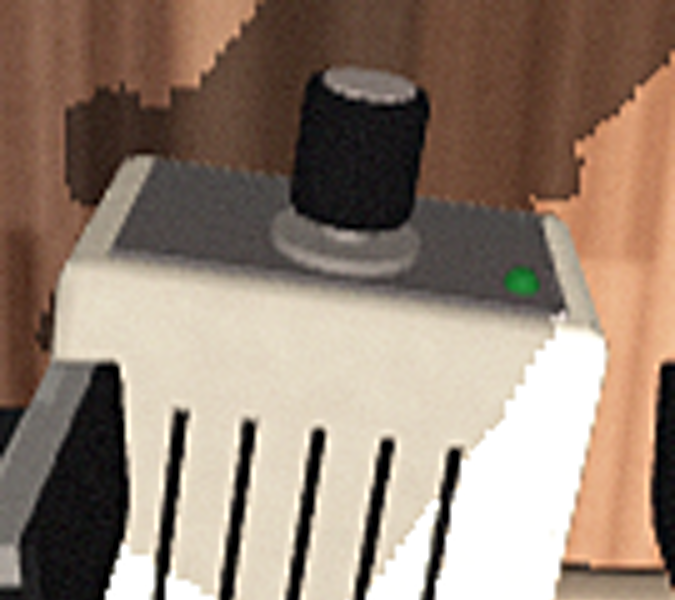

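```bash
python3 - <<'E'
from h import *
import pickle
o,d=pickle.load(open('pics/w23.pkl','rb'))
f=lambda x,y,z:onz(o,d,x/5+175,y/5+165,z)
A=f(70,265,.082);B=f(605,335,.082);E=f(370,84,.054)
print(A,B,E, np.linalg.norm(A-B)); e=(B-A)/np.linalg.norm(B-A); yaw=np.degrees(np.arctan2(-e[0],e[1])); print(yaw)
n=np.array([e[1],-e[0],0]); print("n",n,"mid face",(A+B)/2,"knob from face",(A+B)/2-.025*n,"from end",E+.015*n)
# check proj of left/right silhouette
K=E+.015*n
for s in(-1,1):print(((np.array(proj(o,d,K+s*.014*e))-[175,165])*5).round(0))
E
```

```text
[ 0.54782768 -0.37713772  0.082     ] [ 0.55723592 -0.26425235  0.082     ] [ 0.51301648 -0.31687855  0.054     ] 0.11327674901250542
-4.764208313330242
n [ 0.99654494 -0.08305534  0.        ] mid face [ 0.5525318  -0.32069504  0.082     ] knob from face [ 0.52761817 -0.31861865  0.082     ] from end [ 0.52796465 -0.31812438  0.054     ]
[299. 139.]
[423. 156.]
```

```bash

python3 -m pendant '[{"x":0,"y":0,"z":0,"wx":0,"wy":0,"wz":0.143,"fingers":6},{"x":-0.5,"y":1.9,"z":0,"wx":0,"wy":0,"wz":0,"fingers":6},{"x":0,"y":0,"z":3,"wx":0,"wy":0,"wz":0,"fingers":6},{"x":0,"y":0,"z":3,"wx":0,"wy":0,"wz":0,"fingers":6},{"x":0,"y":0,"z":3,"wx":0,"wy":0,"wz":0,"fingers":6},{"x":0,"y":0,"z":2,"wx":0,"wy":0,"wz":0,"fingers":6},{"x":0,"y":0,"z":0,"wx":0,"wy":0,"wz":0,"fingers":6},{"x":0,"y":0,"z":0,"wx":0,"wy":0,"wz":0,"fingers":6},{"x":0,"y":0,"z":0,"wx":0,"wy":0,"wz":0,"fingers":6},{"x":0,"y":0,"z":0,"wx":0,"wy":0,"wz":0,"fingers":6}]' 40
python3 -c "
from h import *
import pickle
go([.528,-.318,.035],85.2)
o,d=snap('wrist','w24',scale=1.5)"
```

```text
time: 51.6
eef_pos: [0.5291, -0.3194, 0.0941]
eef_rot: [2.311, 2.123, 0.001]
contact_force: [0.2, -0.4, -0.1]
opening: 0.0601
t51.6 pos [ 0.5291 -0.3194  0.0941] delta cm [ 0.14 -0.14  5.9 ] yaw 85.14 tilt 0.18 F [ 0.2 -0.4 -0.1] open 0.0601 q6 -0.46
wz -0.001
```

View pics/w24.png

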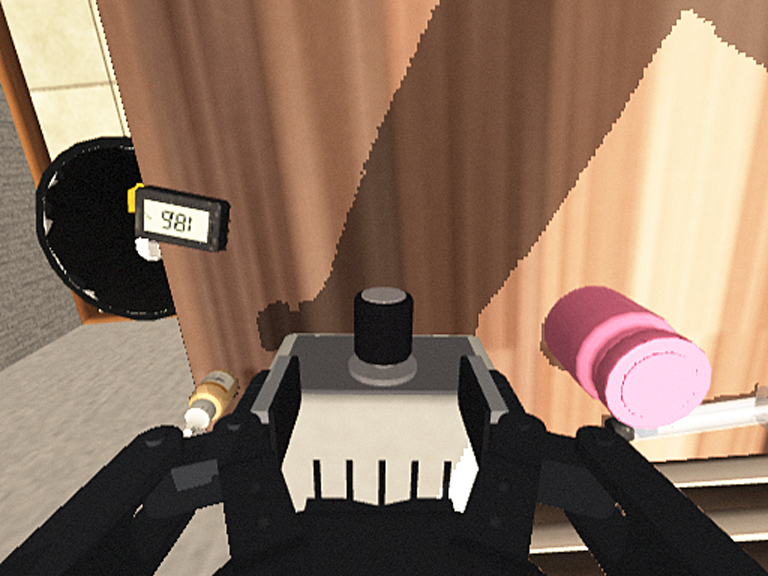

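```bash

python3 -m pendant '[{"x":0.1,"y":-0.15,"z":1,"wx":0,"wy":0,"wz":0,"fingers":6},{"x":0,"y":0,"z":2,"wx":0,"wy":0,"wz":0,"fingers":6},{"x":0,"y":0,"z":2,"wx":0,"wy":0,"wz":0,"fingers":6},{"x":0,"y":0,"z":0.9,"wx":0,"wy":0,"wz":0,"fingers":6},{"x":0,"y":0,"z":0,"wx":0,"wy":0,"wz":0,"fingers":6},{"x":0,"y":0,"z":0,"wx":0,"wy":0,"wz":0,"fingers":2},{"x":0,"y":0,"z":0,"wx":0,"wy":0,"wz":0,"fingers":2},{"x":0,"y":0,"z":0,"wx":0,"wy":0,"wz":0,"fingers":2},{"x":0,"y":0,"z":0,"wx":0,"wy":0,"wz":0,"fingers":2},{"x":0,"y":0,"z":0,"wx":0,"wy":0,"wz":0,"fingers":2}]' 40
python3 -c "
from h import *
import pickle
go([.528,-.318,.035],85.2)
o,d=snap('wrist','w25',scale=1.5)"
```

```text
time: 52.65
eef_pos: [0.5274, -0.3176, 0.0345]
eef_rot: [2.312, 2.124, 0.002]
contact_force: [-1.3, 2.7, 5.4]
opening: 0.027
t52.6 pos [ 0.5274 -0.3176  0.0345] delta cm [-0.03  0.06 -0.05] yaw 85.15 tilt 0.12 F [-1.3  2.7  5.4] open 0.027 q6 -0.46
wz -0.001
```

View pics/w25.png

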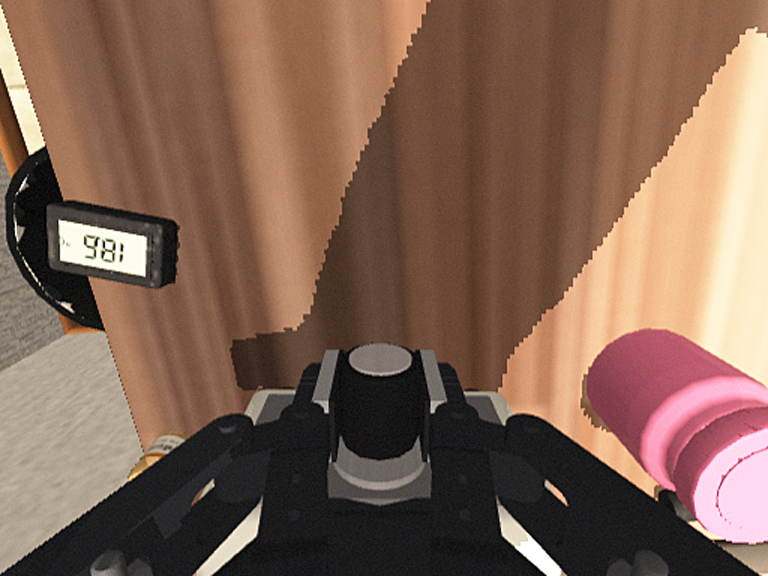

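```bash

python3 -m pendant '[{"x":0,"y":-0.2,"z":0,"wx":0,"wy":0,"wz":0,"fingers":2},{"x":0,"y":-0.3,"z":0,"wx":0,"wy":0,"wz":0,"fingers":2},{"x":0,"y":-0.3,"z":0,"wx":0,"wy":0,"wz":0,"fingers":2},{"x":0,"y":-0.3,"z":0,"wx":0,"wy":0,"wz":0,"fingers":2},{"x":0,"y":-0.2,"z":0,"wx":0,"wy":0,"wz":0,"fingers":2},{"x":0,"y":-0.1,"z":0,"wx":0,"wy":0,"wz":0,"fingers":2},{"x":0,"y":0,"z":0,"wx":0,"wy":0,"wz":0,"fingers":2},{"x":0,"y":0,"z":0,"wx":0,"wy":0,"wz":0,"fingers":2},{"x":0,"y":0,"z":0,"wx":0,"wy":0,"wz":0,"fingers":2},{"x":0,"y":0,"z":0,"wx":0,"wy":0,"wz":0,"fingers":2}]' 60
python3 -c "
from h import *
import pickle
go([.528,-.318,.035],85.2)
o,d=snap('wrist','w26',scale=1.5)"
```

```text
time: 53.7
eef_pos: [0.5163, -0.3166, 0.0346]
eef_rot: [2.309, 2.123, 0.008]
contact_force: [8.0, 3.7, 4.0]
opening: 0.0264
t53.7 pos [ 0.5163 -0.3166  0.0346] delta cm [-0.04  1.18 -0.03] yaw 85.2 tilt 0.42 F [8.  3.7 4. ] open 0.0264 q6 -0.47
wz 0.0
```

View pics/w26.png

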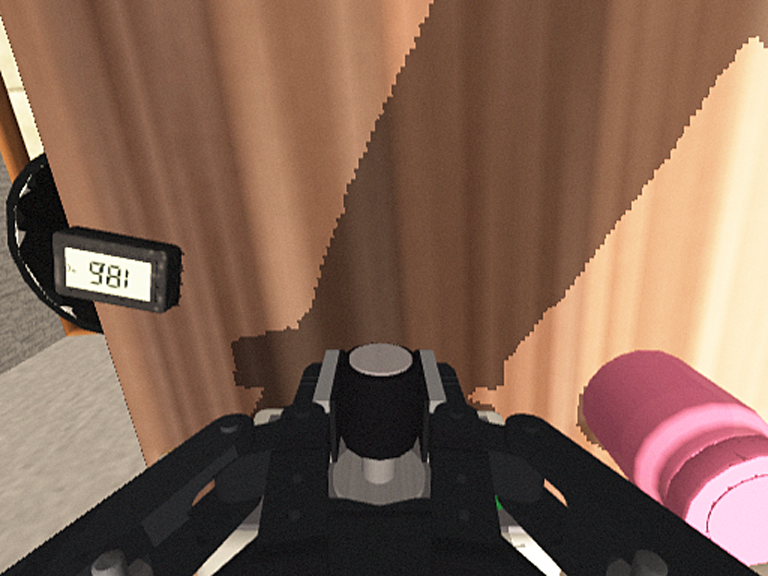

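```bash

python3 -m pendant '[{"x":0,"y":-0.1,"z":0,"wx":0,"wy":0,"wz":0,"fingers":2},{"x":0,"y":-0.1,"z":0,"wx":0,"wy":0,"wz":0,"fingers":2},{"x":0,"y":-0.1,"z":0,"wx":0,"wy":0,"wz":0,"fingers":2},{"x":0,"y":-0.1,"z":0,"wx":0,"wy":0,"wz":0,"fingers":2},{"x":0,"y":0,"z":0,"wx":0,"wy":0,"wz":0,"fingers":2},{"x":0,"y":0,"z":0,"wx":0,"wy":0,"wz":0,"fingers":2},{"x":0,"y":0,"z":0,"wx":0,"wy":0,"wz":0,"fingers":2},{"x":0,"y":0,"z":0,"wx":0,"wy":0,"wz":0,"fingers":2},{"x":0,"y":0,"z":0,"wx":0,"wy":0,"wz":0,"fingers":2},{"x":0,"y":0,"z":0,"wx":0,"wy":0,"wz":0,"fingers":2}]' 60
python3 -c "
from h import *
snap('side','sd4',(170,100,340,270),4)"
```

```text
time: 54.75
eef_pos: [0.5155, -0.3165, 0.0347]
eef_rot: [2.305, 2.121, 0.014]
contact_force: [12.8, 4.2, -0.9]
opening: 0.0264
```

View pics/sd4.png

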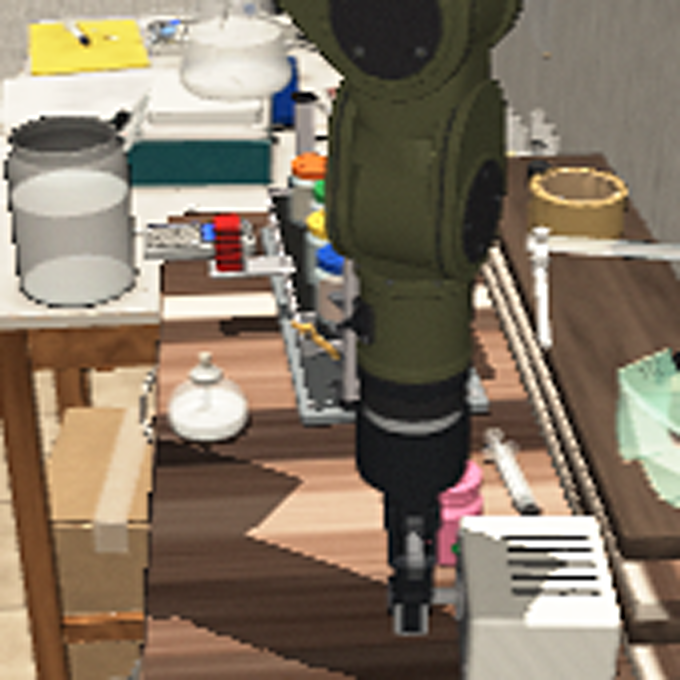

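```bash

python3 -m pendant '[{"x":0,"y":-0.1,"z":0,"wx":0,"wy":0,"wz":0,"fingers":2},{"x":0,"y":-0.1,"z":0,"wx":0,"wy":0,"wz":0,"fingers":2},{"x":0,"y":-0.1,"z":0,"wx":0,"wy":0,"wz":0,"fingers":2},{"x":0,"y":-0.1,"z":0,"wx":0,"wy":0,"wz":0,"fingers":2},{"x":0,"y":0,"z":0,"wx":0,"wy":0,"wz":0,"fingers":2},{"x":0,"y":0,"z":0,"wx":0,"wy":0,"wz":0,"fingers":2},{"x":0,"y":0,"z":0,"wx":0,"wy":0,"wz":0,"fingers":2},{"x":0,"y":0,"z":0,"wx":0,"wy":0,"wz":0,"fingers":2},{"x":0,"y":0,"z":0,"wx":0,"wy":0,"wz":0,"fingers":2},{"x":0,"y":0,"z":0,"wx":0,"wy":0,"wz":0,"fingers":2}]' 60
python3 -c "
from h import *
snap('scene','sc5',(150,80,370,260),3.5)"
```

```text
time: 55.8
eef_pos: [0.5155, -0.3166, 0.0348]
eef_rot: [2.3, 2.119, 0.022]
contact_force: [22.1, 3.8, -8.8]
opening: 0.0262
```

View pics/sc5.png

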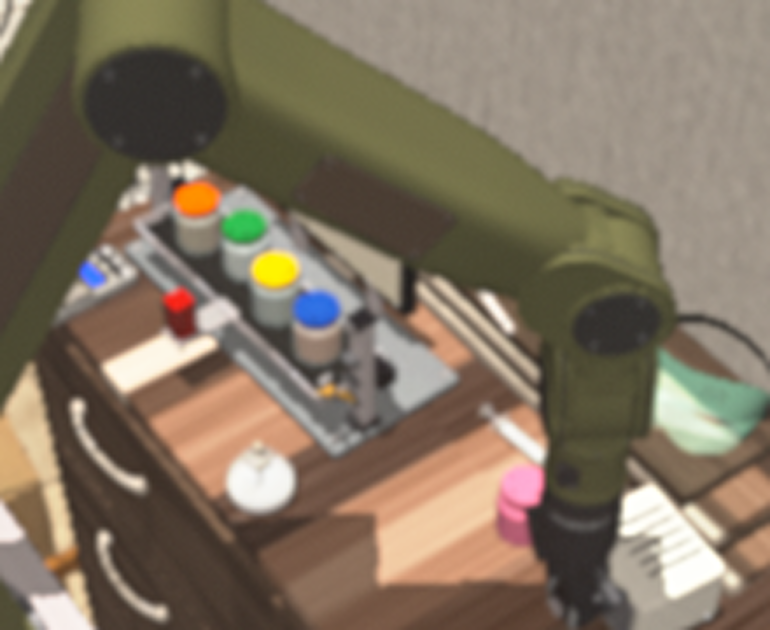

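```bash

python3 -m pendant '[{"x":0,"y":0.3,"z":0,"wx":0,"wy":0,"wz":0,"fingers":2},{"x":0,"y":0.3,"z":0,"wx":0,"wy":0,"wz":0,"fingers":2},{"x":0,"y":0.2,"z":0,"wx":0,"wy":0,"wz":0,"fingers":2},{"x":0,"y":0,"z":0,"wx":0,"wy":0,"wz":0,"fingers":6},{"x":0,"y":0,"z":0,"wx":0,"wy":0,"wz":0,"fingers":6},{"x":0,"y":0,"z":0,"wx":0,"wy":0,"wz":0,"fingers":6},{"x":0,"y":0,"z":0,"wx":0,"wy":0,"wz":0,"fingers":6},{"x":0,"y":-0.2,"z":-2,"wx":0,"wy":0,"wz":0,"fingers":6},{"x":0,"y":-0.5,"z":-3,"wx":0,"wy":0,"wz":0,"fingers":6},{"x":0,"y":-0.5,"z":-4,"wx":0,"wy":0,"wz":0,"fingers":6}]'
python3 -m pendant '[{"x":0,"y":-1,"z":-4,"wx":0,"wy":0,"wz":0,"fingers":6},{"x":0,"y":-1,"z":-3,"wx":0,"wy":0,"wz":0,"fingers":6},{"x":0,"y":-2,"z":0,"wx":0,"wy":0,"wz":0,"fingers":6},{"x":0,"y":-2,"z":0,"wx":0,"wy":0,"wz":0,"fingers":6},{"x":2,"y":-2,"z":0,"wx":0,"wy":0,"wz":0,"fingers":6},{"x":2,"y":0,"z":0,"wx":0,"wy":0,"wz":0,"fingers":6},{"x":0,"y":0,"z":0,"wx":0,"wy":0,"wz":0,"fingers":6},{"x":0,"y":0,"z":0,"wx":0,"wy":0,"wz":0,"fingers":6},{"x":0,"y":0,"z":0,"wx":0,"wy":0,"wz":0,"fingers":6},{"x":0,"y":0,"z":0,"wx":0,"wy":0,"wz":0,"fingers":6}]'
python3 -c "
from h import *
import pickle
snap('side','sd5',(170,100,340,270),4)
o,d=snap('wrist','w27',scale=1.5)
snap('scene','sc6',(150,80,370,310),2.6)"
```

```text
time: 56.85
eef_pos: [0.4986, -0.3146, 0.1222]
eef_rot: [-2.31, -2.122, 0.003]
contact_force: [0.2, 0.1, -1.0]
opening: 0.0599
time: 57.85
eef_pos: [0.4247, -0.2695, 0.1932]
eef_rot: [2.314, 2.125, -0.0]
contact_force: [0.0, 0.7, 0.2]
opening: 0.0599
```

View pics/sd5.png

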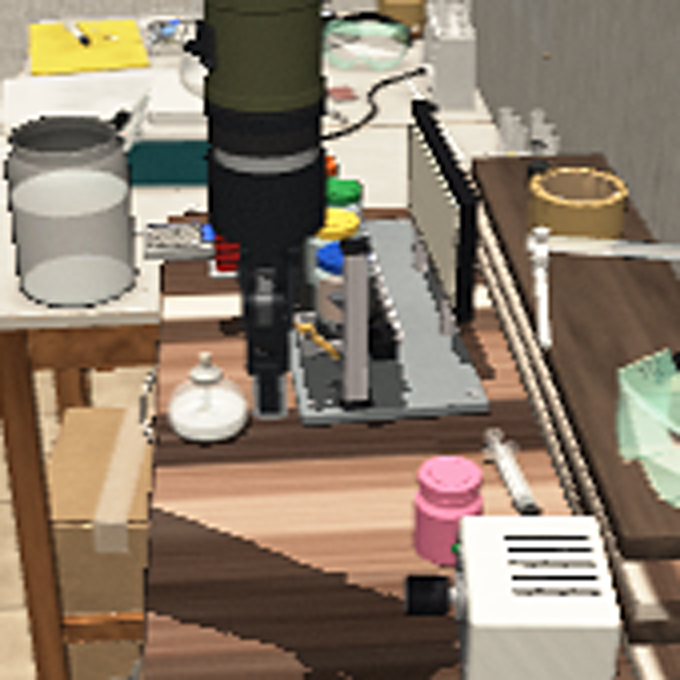

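View pics/w27.png

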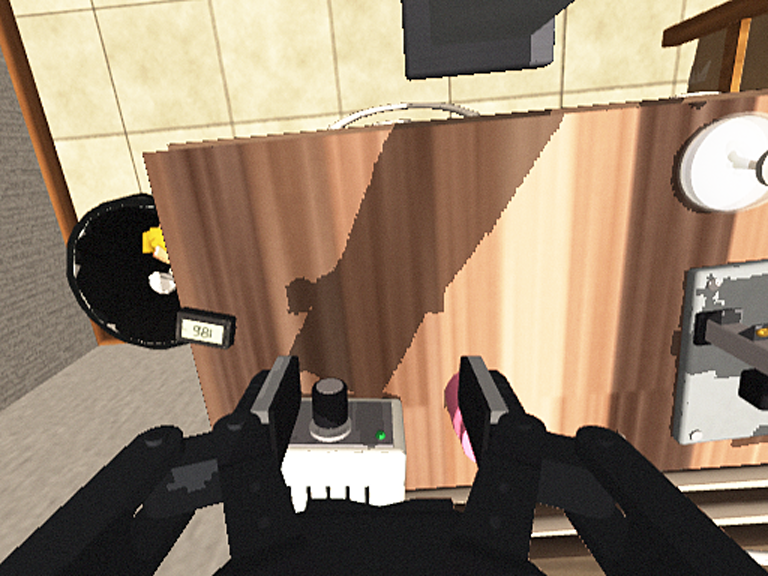

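View pics/sc6.png

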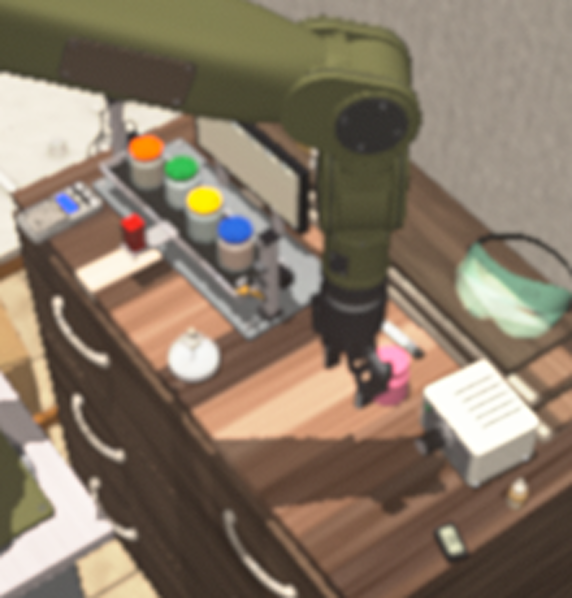

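```bash
python3 - <<'E'
from h import *
import pickle
o,d=pickle.load(open('pics/scene0.pkl','rb'))
for h in(0,.03,.06):print(np.array(proj(o,d,[.398,.182,.087+h])).round(1))
for f in('w15','w23','w27'):
    a=np.load('pics/%s.npy'%f).astype(int); g=a[:,:,1]-np.maximum(a[:,:,0],a[:,:,2]); 
    a2=g.copy(); a2[:, :230]=0;a2[:,290:]=0; i=np.unravel_index(a2.argmax(),g.shape);print(f,i,a[i])
a=np.load('pics/scene0.npy');b=np.load('pics/sc6.npy')
cv2.imwrite('pics/cmp.png',np.hstack([cv2.resize(x[90:215,180:270,::-1],None,fx=4,fy=4) for x in(a,b)]))
E
```

```text
[201.4 169.9]
[200.7 164.2]
[199.9 158.3]
w15 (np.int64(309), np.int64(264)) [ 53 176  74]
w23 (np.int64(222), np.int64(278)) [ 28 132  48]
w27 (np.int64(291), np.int64(255)) [ 55 241  94]
```

View pics/cmp.png

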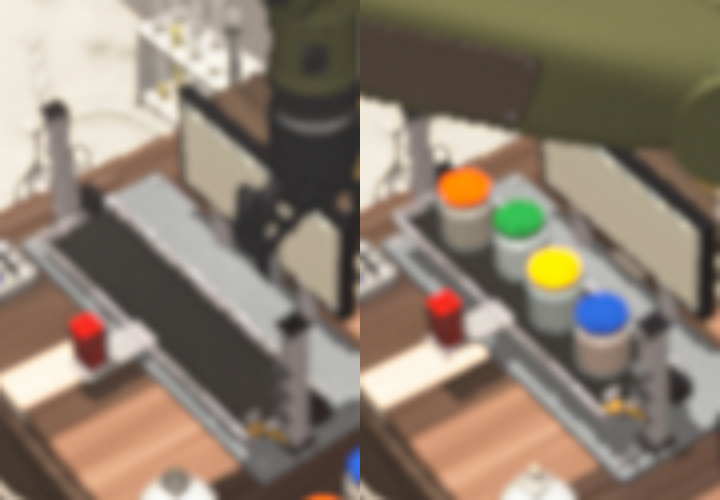

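```bash
python3 -c "
from workcell import ctrl
print(ctrl.get_obs()['time'],ctrl.hand_in())"
```

```text
the job is handed in; nothing more can be done
58.0 None
```

I stood all four jars (orange, green, yellow and blue, left to right) upright in one row on the tray and pressed every lid down. I then raised the tray one notch and let go. After that I pulled the power-unit knob out and released it. The job was handed in at 58 s, and I left the pink look-alike alone.

**Lids:** each press ended against a hard stop at about 96 mm over the chest top, with 20 to 26 N on the tool.

**Tray:** I lifted it 39 mm, eased it back and released it. In the last pictures the red grip is about 30 mm higher than at the start, so it is held on the first notch. All four jars are still upright in the final scene picture.

**Knob:** it came out 11.9 mm and stopped firmly at 22 N, then went back to its rest position.

**Light:** the panel itself shows no visible change in the pictures. The small green lamp on the unit looks brighter, but lighting differs between the pictures. That the light is on therefore rests mainly on the knob reaching its stop.

**Other readings:** the force at the wrist rose briefly to about 29 N as the fingers closed on the blue jar, cause unknown, but below the limits. The other things on the chest look unmoved in the last scene picture.

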